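Dig the vent plug out of the kindling and close the smoke box

ROBOT

A 6-joint arm with a two-finger parallel gripper is mounted at the origin on the work surface. World frame = base frame: x ahead of the robot, y to its left, z up, the work surface at z = 0. Lengths are in mm, angles in rad, forces in N, time in s.
With the tool pointing down it reaches from about 275 to 1000 mm from the base axis. Payload 8.4 kg.
Tool frame: the origin (TCP) lies between the finger pads; the fingertips stand r.finger_overhang ahead of it and the grasp point (between the pads) is the TCP (r.finger_overhang is the distance from the TCP to the fingertips, in mm); z points along the fingers, y is the line along which they close (so a half turn about z gives the same grasp; the last joint's range is limited). The gripper opens to 85 mm and grips with 20 to 120 N. Pads are 22 mm wide; open, the fingers measure 114 mm over their backs; the gripper's body (76 mm by 85 mm) begins 54 mm behind the grasp point. The pads swing forward as they close: fully open they stand 13 mm farther back than shut.
Start: joints at [-1.174, 0.353, 1.633, -0, 1.155, -0.002], TCP at [242.694, -575.958, 228.881] pointing down, gripper open.
Joint ranges: [-2.63, 2.63], [-0.92, 2.1], [0.06, 2.66], [-1.3, 4.44], [0, 2.69], [-3.02, 3.02]. Speed limits (rad/s): [2.22, 2.22, 2.79, 3.14, 3.14, 3.14].

INTERFACE

Orientations are given as [roll, pitch, yaw] about the fixed x, y, z axes, in that order (R = Rz(yaw) Ry(pitch) Rx(roll)).
In Python, from rig import r, cams, sign_off gives the robot as it stands.
- The arm moves only by the shell command python3 -m crank 'ROWS' [FORCE]. ROWS is JSON, a list of rows, each a list of 7 numbers: the shift along the tool's x, y, z in m, then the turn, a rotation vector about the tool's x, y, z in rad, then the closure, from 0 (fully open) to 1 (shut). In form: [[dx, dy, dz, ax, ay, az, gripper], ...]. A call has 1 to 5 rows; each row is the pose to reach, as a shift and turn from the pose commanded when the call began, along the tool's axes at that moment; what a row does not reach only later rows make up. A row lasts 1/10 s, in which the tool goes at most 50 mm and 8.59 degrees, less where a joint would pass 70% of its speed; a pose out of reach is approached as far as the arm can. A call with a gripper value outside its range is refused whole. The fingers move at their own pace and stop on an object; FORCE is the grip in N (left out, the last holds). Time passes only in rows, so rows that repeat a pose let the fingers close. It gives the time, the measured TCP pose, the force, the opening and the grip force at its end, in the units of the state.
- r.sense(): the state, without advancing time (a new reading comes with each control period).
- cams.grab_frame(name): name is "scene" or "top" or "wrist"; returns a dict with "image" (400x640x3 uint8, red, green, blue), "fx", "fy", "cx", "cy" (pixels), "position" and "orientation" of the camera in the world. Camera axes: x right, y down, z forward; pixel columns grow to the right and rows downward; lengths in mm; the calibration is good to about 2 mm. A picture is of the moment at which its call begins. There is no depth.
- sign_off(): hands the job in; it is judged then, once.
The state is a dict: "clock": time; "qpos": joint angles; "qvel": joint speeds; "joint_efforts": joint torques, N m; "eef_pos": TCP position; "tcp_rot": TCP orientation; "contact_force": force on the tool from outside, world axes, zero at the start; "wrist_torque": the same for the moment, N m; "opening": opening from 0.0 (shut) to 1.0 (fully open); "grasp_force": force on a finger pad.
Only numpy, scipy, OpenCV 4.12 (cv2) and the standard library are available. Lean on these libraries where they do the work, as an engineer would, in place of code of your own. Each camera call takes 0.05 s, during which the arm holds its last target. There are 200 camera calls.

TASK

The steel vent plug with the red handle lies buried in the kindling bin: move the slats that are in the way aside, in the bin or flat onto the cork mat, lift the plug out and stand it upright, let go, on the steel plate. Then take it by its handle again, lower it into the brass cup of the smoke generator until its flange lies flat on the rim, rock it in the cup by about ten degrees to check that it is not jammed, and leave it fully seated and released. In the end every slat is in the bin or flat on the mat and the wood block is still in the bin; do not shift or tip the cheese, the jar or the white mug, or let anything fall off the table.

Things in the scene. Friction and masses are not known exactly. Their poses are not given: they have to be found in the camera images.
- bin: open aluminium kindling bin, fixed, outside 250 (x) x 310 (y) x 80 mm high, walls and floor 5 mm. Origin: centre of its underside, z up. Inside, along the walls at its -x and +x sides, runs a ledge 30 mm wide with its top 72 mm above the underside; the floor free between the ledges is 180 (x) x 300 (y) mm
- plug: tapered vent plug, about 250 g: steel cone 40 mm diameter at its foot, 58 at the flange, 30 long; hexagonal flange 66 across flats, 76 across corners, 6 thick; red round handle 24 diameter, 48 long. Origin: on the axis at the flange's underside; z along the axis to the handle: foot at -30, flange 0 to 6, handle 6 to 54 mm
- plug_handle (a point): middle of the plug's handle, on the axis 30 mm above the plug's origin, same axes. The plug starts on its side on the bin floor, on its foot edge and a flange flat, the handle rising 23 degrees above level. Set on its foot edge tipped by under 35 degrees and let go, it rights itself
- offcut: loose block of brown wood 60 x 45 x 40 mm high, on the bin floor under the slats beside the plug; stays in the bin. Origin: centre of its underside
- low0: loose pine kindling slat, a plain board 216 x 42 mm, 14 mm thick, about 50 g. Origin: centre of its underside; z up, its long side along its own x. Lower layer: lies across the bin from ledge to ledge, nearest the bin's -y end
- low1: loose pine kindling slat, a plain board 216 x 42 mm, 14 mm thick, about 50 g. Origin: centre of its underside; z up, its long side along its own x. Lower layer: lies from ledge to ledge across the bin's middle
- low2: loose pine kindling slat, a plain board 216 x 42 mm, 14 mm thick, about 50 g. Origin: centre of its underside; z up, its long side along its own x. Lower layer: lies from ledge to ledge, nearest the bin's +y end
- top: loose pine kindling slat, a plain board 240 x 60 mm, 14 mm thick, about 90 g. Origin: centre of its underside; z up, its long side along its own y. The broad one: lies on the three lower slats, across them
- mat: cork mat fixed to the table, 180 (x) x 270 (y) x 4 mm thick, where slats are laid down. Origin: centre of its underside, z up
- plate_mid (a point): centre of the top face of the square steel plate, 110 x 110 x 4 mm, fixed to the table; axes level, z up
- seat (a point): centre of the rim of the brass vent cup on the smoke generator (fixed dark steel box 158 x 158 mm, lid 91 mm above the table). Rim 122 mm above the table, 72 mm outside diameter; the inside tapers from about 60 mm at the rim to 41 at the bottom, 1 mm clear of the plug's cone: the flange lands flat on the rim, plug origin at this point. z up
- cheese: orange wheel of cheese, 92 mm diameter, 55 mm high, loose bystander. Origin: centre of its underside
- jar: amber glass jar with a steel cap, 44 mm diameter, 75 mm high, loose bystander. Origin: centre of its underside
- mug: white mug without a handle, 72 mm diameter at the rim, 80 mm high, loose bystander. Origin: centre of its underside
Mind the look-alikes: they are no part of the job. What is shaped like the low1 but orange or pink is not meant. What is shaped like the plug but blue or green is not meant.

How it is judged (in metres and radians):
On the way, in this order (a step that is already met when the one before it is completed fails the run):
1. the plug is lifted clear out of the bin (height (world z) of plug above 0.115 m), for 0.05 s.
2. the plug stands upright on the steel plate, let go (horizontal distance between plug and plate_mid below 0.05 m and z of plug in the frame of plate_mid below 0.036 m and angle between plug's own z axis and vertical below 0.1 rad and contact force between the fingers and plug below 0.1 N), for 0.3 s.
3. the plug, held, is down in the cup with its flange flat on the rim (distance between plug and seat below 0.005 m and z of plug in the frame of seat below 0.003 m and angle between plug's own z axis and vertical below 0.05 rad and contact force between the fingers and plug above 0.5 N), for 0.1 s.
4. the plug, held, is rocked at least 6 degrees while its cone is still in the cup (angle between plug's own z axis and vertical above 0.105 rad and distance between plug and seat below 0.022 m and contact force between the fingers and plug above 0.5 N), for 0.05 s.
At the end, for the whole second after the job is handed in: Plug released, at rest in the cup: within 5 mm of the seat point, at most 3 mm above it, upright within 3 degrees. Each slat at rest in the bin or flat (8 degrees) on the mat, stacked under 70 mm, its centre on the mat, 15 mm or more from the short edges. Wood block down in the bin (distance between plug and seat below 0.005 m and z of plug in the frame of seat below 0.003 m and angle between plug's own z axis and vertical below 0.05 rad and contact force between the fingers and plug below 0.1 N and linear speed of each of plug, low0, low1, low2, top below 0.02 m/s and ((x of low0 in the frame of bin between -0.12 and 0.12 m and y of low0 in the frame of bin between -0.15 and 0.15 m and z of low0 in the frame of bin between 0 and 0.13 m) or (x of low0 in the frame of mat between -0.09 and 0.09 m and y of low0 in the frame of mat between -0.12 and 0.12 m and height (world z) of low0 below 0.07 m and angle between the z axis of low0 and the z axis of mat, either way round below 0.15 rad)) and ((x of low1 in the frame of bin between -0.12 and 0.12 m and y of low1 in the frame of bin between -0.15 and 0.15 m and z of low1 in the frame of bin between 0 and 0.13 m) or (x of low1 in the frame of mat between -0.09 and 0.09 m and y of low1 in the frame of mat between -0.12 and 0.12 m and height (world z) of low1 below 0.07 m and angle between the z axis of low1 and the z axis of mat, either way round below 0.15 rad)) and ((x of low2 in the frame of bin between -0.12 and 0.12 m and y of low2 in the frame of bin between -0.15 and 0.15 m and z of low2 in the frame of bin between 0 and 0.13 m) or (x of low2 in the frame of mat between -0.09 and 0.09 m and y of low2 in the frame of mat between -0.12 and 0.12 m and height (world z) of low2 below 0.07 m and angle between the z axis of low2 and the z axis of mat, either way round below 0.15 rad)) and ((x of top in the frame of bin between -0.12 and 0.12 m and y of top in the frame of bin between -0.15 and 0.15 m and z of top in the frame of bin between 0 and 0.13 m) or (x of top in the frame of mat between -0.09 and 0.09 m and y of top in the frame of mat between -0.12 and 0.12 m and height (world z) of top below 0.07 m and angle between the z axis of top and the z axis of mat, either way round below 0.15 rad)) and x of offcut in the frame of bin between -0.12 and 0.12 m and y of offcut in the frame of bin between -0.15 and 0.15 m and z of offcut in the frame of bin below 0.06 m); the robot touches nothing.
It fails at once if the cheese is shifted by more than 30 mm or tipped (distance of cheese from where it was at the start of the episode above 0.03 m or angle between cheese's own z axis and vertical above 0.35 rad).
It fails at once if the jar is shifted by more than 30 mm or tipped (distance of jar from where it was at the start of the episode above 0.03 m or angle between jar's own z axis and vertical above 0.35 rad).
It fails at once if the mug is shifted by more than 30 mm or tipped (distance of mug from where it was at the start of the episode above 0.03 m or angle between mug's own z axis and vertical above 0.35 rad).
It fails at once if something falls off the table (height (world z) of any of low0, low1, low2, top, plug, offcut below -0.05 m).
It also fails if it takes over 72 s, if anything falls off the work surface, if the arm or the gripper's body presses on something with over 40 N, if the wrist force passes 120 N, or if a joint passes its speed limit or range.

## Working session

There is one attempt and no reset: what is moved stays moved. The work goes in short steps, Python scripts to look and compute and a shell command to move; the robot and the scene stay as the last step left them, time stands still between calls to the robot, and variables do not carry over. Pictures are saved under pics/ and viewed, at most 10 in all, crops included, and the job is handed in when it is done.

```bash
ls; mkdir -p pics; python3 - <<'E'
from rig import r,cams
import cv2,numpy as np
print(r.finger_overhang, r.sense())
for n in("scene","top"):
    f=cams.grab_frame(n); cv2.imwrite(f"pics/{n}0.png",f["image"][:,:,::-1]); print(n,{k:f[k] for k in f if k!="image"})
    np.save(f"pics/{n}.npy",f,allow_pickle=True)
E
```

```text
pics
19.0 {'clock': 0.0, 'qpos': array([-1.17443668e+00,  3.53639870e-01,  1.63417898e+00,  2.63105040e-05,
        1.15518435e+00, -2.34607512e-03]), 'qvel': array([-5.65033150e-04, -8.18068738e-05, -6.44776366e-04,  9.69397550e-04,
       -1.05398870e-03, -3.04209084e-04]), 'joint_efforts': array([-3.61793303e-03, -6.05258131e+01, -3.42060935e+01, -5.82585435e-04,
        9.29227739e-03, -2.63733773e-05]), 'eef_pos': array([ 242.48671888, -575.49972043,  228.14766242]), 'tcp_rot': array([-3.14018217e+00, -2.73648420e-05,  3.98695066e-01]), 'contact_force': array([ 0.67162075, -0.37988856,  0.0933055 ]), 'wrist_torque': array([-0.00176001,  0.03004464,  0.046576  ]), 'grasp_force': 0.0, 'opening': 0.9995935433734502}
scene {'fx': 385.70800440446993, 'fy': 385.70800440446993, 'cx': 315.837870023149, 'cy': 202.2599864277156, 'position': array([1161.94567786, -535.73470701,  836.86546139]), 'orientation': array([-2.30011993,  0.00487022,  0.88417504])}
top {'fx': 360.97159289227267, 'fy': 360.97159289227267, 'cx': 319.9542891087101, 'cy': 203.0375303641913, 'position': array([ 280.81350875,  -49.47466714, 1256.15698689]), 'orientation': array([-2.92576936e+00,  1.21928868e-05, -1.50437344e+00])}
```

View pics/top0.png

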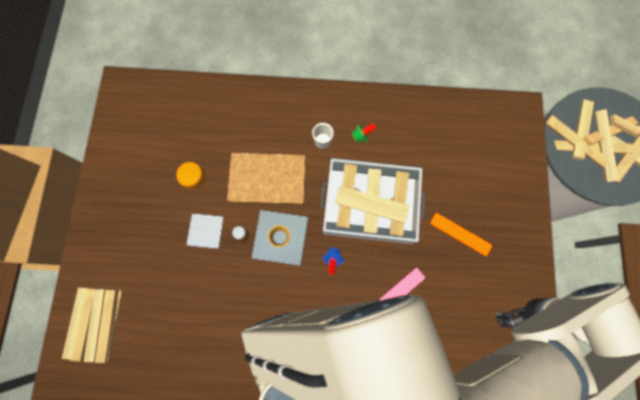

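View pics/scene0.png

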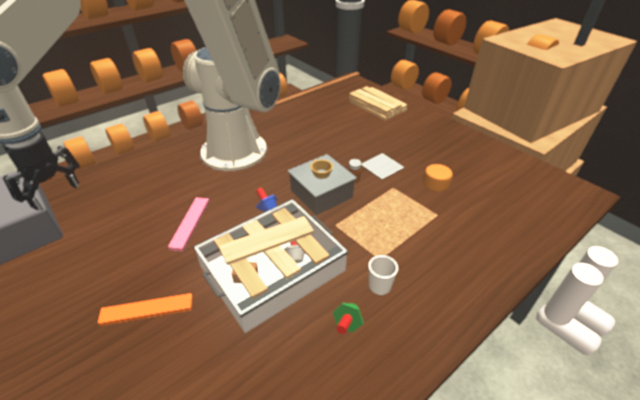

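The top view shows the bin (~373,200) with three lower slats and the broad one across. The mat is at (267,178), plate (205,231), cup (279,237), mug (322,135), cheese (189,175) and jar (239,233). Look-alikes are the orange slat (461,234), pink slat (403,285), blue plug (333,261) and green plug (364,131); all are outside the bin. Next I confirm in enlarged crops.

```bash
cat > h.py <<'E'
import numpy as np
from scipy.spatial.transform import Rotation as R
def ray(f,u,v):
    d=R.from_euler('xyz',f["orientation"]).apply([(u-f["cx"])/f["fx"],(v-f["cy"])/f["fy"],1.])
    return np.array(f["position"]),d
def at(f,u,v,z):
    p,d=ray(f,u,v); return p+d*(z-p[2])/d[2]
def proj(f,P):
    q=R.from_euler('xyz',f["orientation"]).inv().apply(np.atleast_2d(P)-f["position"])
    return np.c_[q[:,0]/q[:,2]*f["fx"]+f["cx"],q[:,1]/q[:,2]*f["fy"]+f["cy"]]
E
python3 - <<'E'
import cv2,numpy as np
t=np.load("pics/top.npy",allow_pickle=True).item()["image"][:,:,::-1]
s=np.load("pics/scene.npy",allow_pickle=True).item()["image"][:,:,::-1]
cv2.imwrite("pics/c_top.png",cv2.resize(t[115:275,180:430],None,fx=3.2,fy=3.2,interpolation=cv2.INTER_CUBIC))
cv2.imwrite("pics/c_sc.png",cv2.resize(s[190:330,180:380],None,fx=4,fy=4,interpolation=cv2.INTER_CUBIC))
E
```

```text
(no output)
```

View pics/c_top.png

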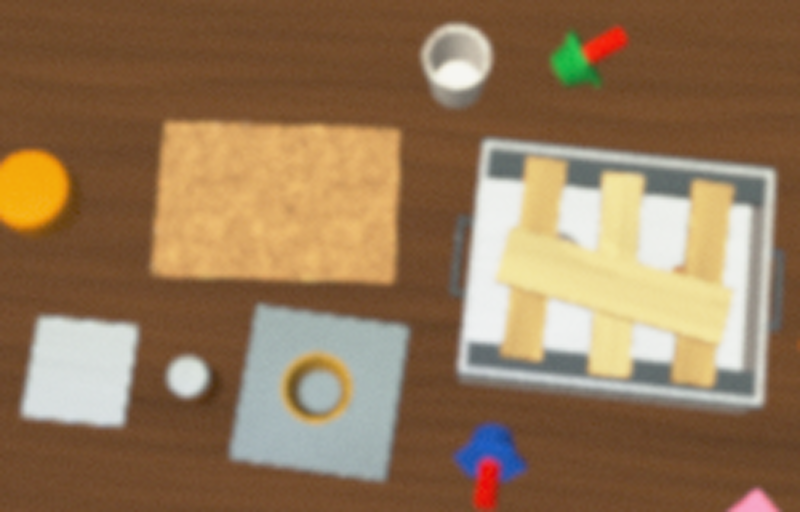

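View pics/c_sc.png

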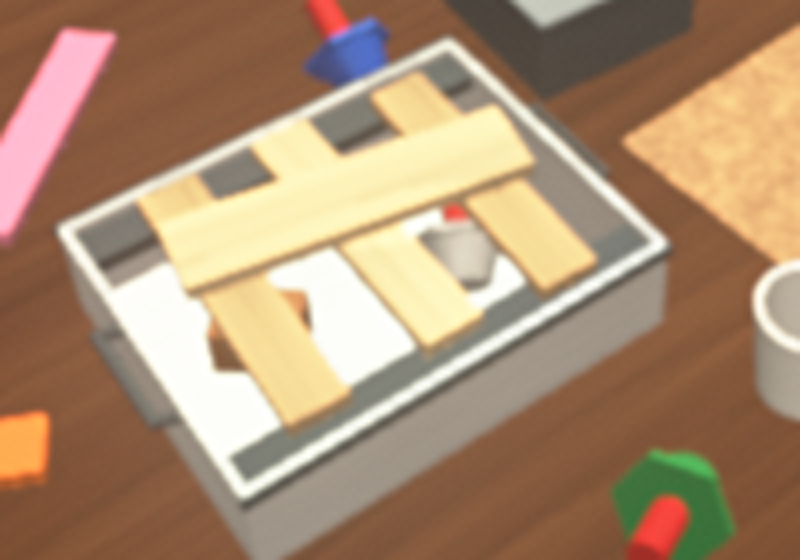

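Crops: the real plug (steel cone, red handle) is in the bin at scene (295,250), between low1 and low2, with its handle going under the top slat. The blue (scene 267,202) and green (348,317) plugs are outside and not meant. The pine slats are low2 (347,196), low1 (373,200) and low0 (400,204) in the top view; the brown offcut is under low0.

```bash
python3 - <<'E'
import numpy as np
from h import *
f=np.load("pics/top.npy",allow_pickle=True).item()
g=np.load("pics/scene.npy",allow_pickle=True).item()
def T(pts,z): return np.array([at(f,180+x/3.2-.35,115+y/3.2-.35,z)[:2] for x,y in pts])
Q=dict(bin=([(485,142),(775,170),(765,405),(460,378)],80),low2=([(527,157),(567,160),(543,361),(502,356)],86),low1=([(602,172),(644,176),(631,378),(589,374)],86),low0=([(694,180),(734,185),(715,387),(673,381)],86),top=([(510,229),(731,290),(722,342),(499,283)],100),mat=([(163,121),(401,129),(395,284),(152,275)],4),plate=([(36,316),(138,324),(125,427),(22,416)],4),lid=([(258,304),(409,325),(387,480),(231,460)],91))
for n,(p,z) in Q.items():
    w=T(p,z); a=w[1]-w[0]+w[2]-w[3]; b=w[0]-w[3]+w[1]-w[2]
    print(n,w.mean(0).round(),"len",np.linalg.norm(a)/2,np.linalg.norm(b)/2,"ang(right)",np.degrees(np.arctan2(a[1],a[0])).round(1),"ang(up)",np.degrees(np.arctan2(b[1],b[0])).round(1), 'scene',proj(g,[*w.mean(0),z]).round(1)[0])
for n,p,z in(("cup",(317,387),122),("jar",(188,377),75),("mug",(457,58),80),("cheese",(32,190),55)): print(n,T([p],z)[0].round())
for n,p,z in(("foot face ctr",(478,268),25),("handle",(456,213),40),("flange",(440,240),40)):
    print(n,at(g,180+p[0]/4-.35,190+p[1]/4-.35,z).round())
print(at(g,321.,168,122).round())
E
```

```text
bin [ 563. -211.] len 311.09056676138556 253.68825006574454 ang(right) -91.6 ang(up) -2.1 scene [267.8 247.9]
low2 [ 571. -120.] len 42.35060448550748 216.34187489271167 ang(right) -92.0 ang(up) -3.9 scene [297.4 231.9]
low1 [ 559. -206.] len 43.71436282338235 216.13091296374998 ang(right) -91.8 ang(up) -1.6 scene [268.5 244.5]
low0 [ 556. -296.] len 42.63767312615183 216.1949699467525 ang(right) -94.0 ang(up) -4.4 scene [237.6 261.2]
top [ 542. -202.] len 234.01384803549098 56.81590224717246 ang(right) -101.8 ang(up) -8.3 scene [265.4 236.6]
mat [636. 168.] len 271.56137652524853 181.1066948964629 ang(right) -88.3 ang(up) 2.6 scene [385.4 219.1]
plate [431. 364.] len 113.08384409068489 111.79726728484856 ang(right) -91.5 ang(up) 0.2 scene [380.8 164.6]
lid [415.  89.] len 157.16169049787555 159.20489523910143 ang(right) -93.8 ang(up) -3.8 scene [320.1 173. ]
cup [415.  90.]
jar [422. 229.]
mug [789. -24.]
cheese [616. 426.]
foot face ctr [ 600. -139.   25.]
handle [ 561. -128.   40.]
flange [ 574. -151.   40.]
[428.  82. 122.]
```

```bash
cat > plan.py <<'E'
import sys,json,numpy as np
from scipy.spatial.transform import Rotation as R,Slerp
from rig import r
# usage: plan.py x,y,z,yawdeg[,tiltdeg,tiltdirdeg] ...  (tilt: rotate tool by tilt about horizontal axis at tiltdir)
def run(wps):
    s=r.sense(); p=np.array(s["eef_pos"]); q=R.from_euler('xyz',s["tcp_rot"])
    print("t",round(s["clock"],2),"at",p.round(1),"yaw",np.degrees(s["tcp_rot"][2]).round(1),"F",np.round(s["contact_force"],1),"open",round(s["opening"]*85,1),"grip",round(s["grasp_force"],1))
    for w in wps:
        v=[float(a) for a in w.split(',')]; P=np.array(v[:3])
        Q=R.from_euler('xyz',[np.pi,0,np.radians(v[3])])
        if len(v)>4: Q=R.from_rotvec(np.radians(v[4])*np.array([np.cos(np.radians(v[5])),np.sin(np.radians(v[5])),0]))*Q
        ang=np.degrees((q.inv()*Q).magnitude()); n=int(np.ceil(max(np.linalg.norm(P-p)/248,ang/42,.01)))
        sl=Slerp([0,1],R.concatenate([q,Q]))
        print("->",w,"dist",np.linalg.norm(P-p).round(),"ang",ang.round(1))
        a,b=p,q
        for k in range(1,n+1):
            c,d=p+(P-p)*k/n,sl(k/n)
            print("  ",(b.inv().apply(c-a)/1000).round(3).tolist(),(b.inv()*d).as_rotvec().round(3).tolist()); a,b=c,d
        p,q=P,Q
if __name__=="__main__": run(sys.argv[1:])
E
python3 plan.py 550,-163,150,78 550,-163,98,78
```

```text
t 0.1 at [ 242.5 -575.6  228.2] yaw 22.8 F [ 1.2  0.3 -0.2] open 84.7 grip 0.0
-> 550,-163,150,78 dist 520.0 ang 55.2
   [0.148, -0.087, 0.026] [-0.0, -0.0, -0.321]
   [0.168, -0.036, 0.026] [-0.0, -0.0, -0.321]
   [0.17, 0.019, 0.026] [-0.0, -0.0, -0.321]
-> 550,-163,98,78 dist 52.0 ang 0.0
   [0.0, -0.0, 0.052] [0.0, 0.0, 0.0]
```

```bash
python3 -m crank '[[0.148,-0.087,0.026,0,0,-0.321,0],[0.148,-0.087,0.026,0,0,-0.321,0],[0.148,-0.087,0.026,0,0,-0.321,0],[0.148,-0.087,0.026,0,0,-0.321,0]]' 40
python3 -m crank '[[0.168,-0.036,0.026,0,0,-0.321,0],[0.168,-0.036,0.026,0,0,-0.321,0],[0.168,-0.036,0.026,0,0,-0.321,0],[0.168,-0.036,0.026,0,0,-0.321,0]]'
python3 -m crank '[[0.170,0.019,0.026,0,0,-0.321,0],[0.170,0.019,0.026,0,0,-0.321,0],[0.170,0.019,0.026,0,0,-0.321,0],[0.170,0.019,0.026,0,0,-0.321,0],[0.170,0.019,0.026,0,0,-0.321,0]]'
python3 plan.py 550,-163,98,78
python3 - <<'E'
from rig import cams
import cv2,numpy as np
f=cams.grab_frame("wrist"); np.save("pics/w1.npy",f,allow_pickle=True); cv2.imwrite("pics/w1.png",f["image"][:,:,::-1])
E
```

```text
clock: 0.5
eef_pos: [346.3, -434.9, 201.8]
tcp_rot: [-3.139, -0.001, 0.722]
contact_force: [-0.4, 0.2, -0.6]
opening: 0.997
grasp_force: 0.0
clock: 0.9
eef_pos: [449.1, -297.3, 176.1]
tcp_rot: [-3.14, -0.001, 1.044]
contact_force: [-0.9, -0.5, 0.1]
opening: 1.001
grasp_force: 0.0
clock: 1.4
eef_pos: [551.4, -160.7, 150.0]
tcp_rot: [-3.141, -0.001, 1.365]
contact_force: [0.0, -1.6, -0.1]
opening: 1.0
grasp_force: 0.0
t 1.4 at [ 551.4 -160.7  150. ] yaw 78.2 F [ 0.  -1.6 -0.1] open 85.0 grip 0.0
-> 550,-163,98,78 dist 52.0 ang 0.2
   [-0.003, -0.001, 0.052] [-0.001, -0.001, 0.004]
```

View pics/w1.png

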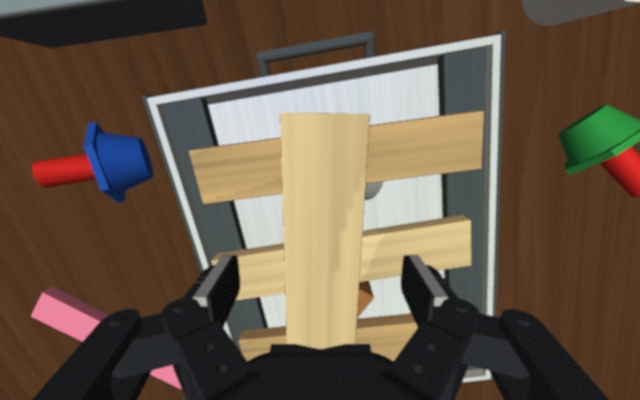

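The slat is centred between the fingers. Grip it.

```bash
python3 -m crank '[[-0.003,-0.001,0.040,0,0,0,0],[-0.003,-0.001,0.052,0,0,0,0],[-0.003,-0.001,0.052,0,0,0,0.35],[-0.003,-0.001,0.052,0,0,0,0.5],[-0.003,-0.001,0.052,0,0,0,0.5]]' 40
python3 -m crank '[[0,0,0,0,0,0,0.5],[0,0,-0.01,0,0,0,0.5],[0,0,-0.04,0,0,0,0.5],[0,0,-0.070,0,0,0,0.5],[0,0,-0.070,0,0,0,0.5]]'
python3 plan.py 587,208,168,91.7 587,208,40,91.7
```

```text
clock: 1.95
eef_pos: [549.3, -166.8, 100.2]
tcp_rot: [3.14, 0.0, 1.361]
contact_force: [0.4, -0.3, -0.5]
opening: 0.516
grasp_force: 0.0
clock: 2.45
eef_pos: [551.4, -166.9, 174.0]
tcp_rot: [3.134, 0.001, 1.362]
contact_force: [0.5, -0.5, -0.4]
opening: 0.5
grasp_force: 0.0
t 2.45 at [ 551.4 -166.9  174. ] yaw 78.0 F [ 0.5 -0.5 -0.4] open 42.5 grip 0.0
-> 587,208,168,91.7 dist 377.0 ang 13.7
   [0.187, -0.021, 0.003] [0.004, 0.001, -0.119]
   [0.188, 0.001, 0.003] [0.004, 0.001, -0.119]
-> 587,208,40,91.7 dist 128.0 ang 0.0
   [0.0, -0.0, 0.128] [0.0, 0.0, 0.0]
```

```bash
python3 - <<'E'
from rig import cams
import cv2,numpy as np
f=cams.grab_frame("wrist"); cv2.imwrite("pics/w2.png",f["image"][:,:,::-1])
E
```

```text
(no output)
```

View pics/w2.png

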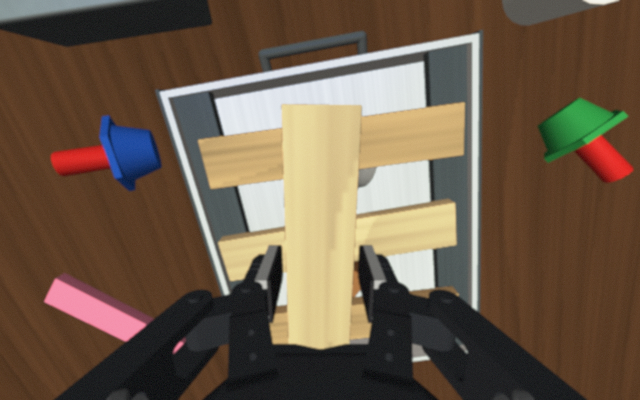

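```bash
python3 - <<'E'
from rig import cams
import numpy as np
from h import *
f=np.load("pics/w1.npy",allow_pickle=True).item(); g=cams.grab_frame("wrist")
for q in(f,g): print({k:np.round(q[k],3) for k in q if k!="image"})
for z in(60,70,80,86,90,100):
    print(z,[np.linalg.norm(at(q,a,c,z)-at(q,b,d,z)).round(1) for q,a,c,b,d in((f,281,114,368,114),(g,282,105,361,106))],at(f,324,114,z).round(),at(g,321.5,105,z).round(), 'low2',np.linalg.norm(at(f,193,175,z)-at(f,483,132,z)).round())
print(proj(g,[[551.4,-166.9,174],[551.4,-166.9,155]]))
E
```

```text
{'fx': np.float64(280.103), 'fy': np.float64(280.103), 'cx': np.float64(320.018), 'cy': np.float64(203.117), 'position': array([568.47 , -82.661, 294.935]), 'orientation': array([ 2.83 ,  0.   , -0.206])}
{'fx': np.float64(280.103), 'fy': np.float64(280.103), 'cx': np.float64(320.018), 'cy': np.float64(203.117), 'position': array([566.795, -88.26 , 316.845]), 'orientation': array([ 2.829, -0.006, -0.209])}
60 [np.float64(69.5), np.float64(68.4)] [571. -84.  60.] [571. -83.  60.] low2 244.0
70 [np.float64(66.6), np.float64(65.8)] [571. -84.  70.] [571. -83.  70.] low2 233.0
80 [np.float64(63.6), np.float64(63.1)] [571. -84.  80.] [571. -83.  80.] low2 223.0
86 [np.float64(61.8), np.float64(61.5)] [571. -84.  86.] [570. -83.  86.] low2 217.0
90 [np.float64(60.7), np.float64(60.4)] [571. -84.  90.] [570. -83.  90.] low2 213.0
100 [np.float64(57.7), np.float64(57.8)] [571. -84. 100.] [570. -84. 100.] low2 202.0
[[320.76445123 259.58586718]
 [320.50846617 244.71896529]]
```

The fingers closed too high (the arm was still descending). Retry lower, settling before closing.

```bash
python3 -m crank '[[0,0,0,0,0,0,0],[0,0,0,0,0,0,0],[-0.004,-0.005,0.04,0,0,0,0],[-0.004,-0.005,0.081,0,0,0,0],[-0.004,-0.005,0.081,0,0,0,0]]' 40
python3 -m crank '[[0,0,0,0,0,0,0],[0,0,0,0,0,0,0.5],[0,0,0,0,0,0,0.5],[0,0,0,0,0,0,0.5],[0,0,0,0,0,0,0.5]]'
python3 plan.py
```

```text
clock: 3.05
eef_pos: [538.6, -167.8, 82.8]
tcp_rot: [-3.132, -0.001, 1.362]
contact_force: [-0.4, 0.2, -0.1]
opening: 1.0
grasp_force: 0.0
clock: 3.55
eef_pos: [546.5, -170.1, 94.2]
tcp_rot: [3.133, 0.001, 1.362]
contact_force: [-10.8, 2.7, 39.8]
opening: 0.578
grasp_force: 39.5
t 3.55 at [ 546.5 -170.1   94.2] yaw 78.0 F [-10.8   2.7  39.8] open 49.2 grip 39.5
```

```bash
python3 -m crank '[[0,0,-0.005,0,0,0,0.5],[0,0,-0.010,0,0,0,0.5],[0,0,-0.02,0,0,0,0.5],[0,0,-0.03,0,0,0,0.5],[0,0,-0.03,0,0,0,0.5]]'
python3 -m crank '[[0,0,0,0,0,0,0.5],[0,0,0,0,0,0,0.5]]'
python3 plan.py
python3 - <<'E'
from rig import cams
import cv2,numpy as np
f=cams.grab_frame("scene"); g=cams.grab_frame("wrist")
a=cv2.resize(f["image"][130:330,180:380,::-1],(400,400)); b=cv2.resize(g["image"][:,120:520,::-1],(400,400))
cv2.imwrite("pics/s3.png",np.hstack([a,b]))
E
```

```text
clock: 4.05
eef_pos: [544.1, -169.4, 119.7]
tcp_rot: [3.139, 0.0, 1.362]
contact_force: [0.2, -0.1, -0.2]
opening: 0.504
grasp_force: 0.0
clock: 4.25
eef_pos: [542.6, -168.9, 117.5]
tcp_rot: [-3.141, -0.0, 1.362]
contact_force: [-1.0, 0.6, 0.0]
opening: 0.5
grasp_force: 0.0
t 4.25 at [ 542.6 -168.9  117.5] yaw 78.0 F [-1.   0.6  0. ] open 42.5 grip 0.0
```

View pics/s3.png

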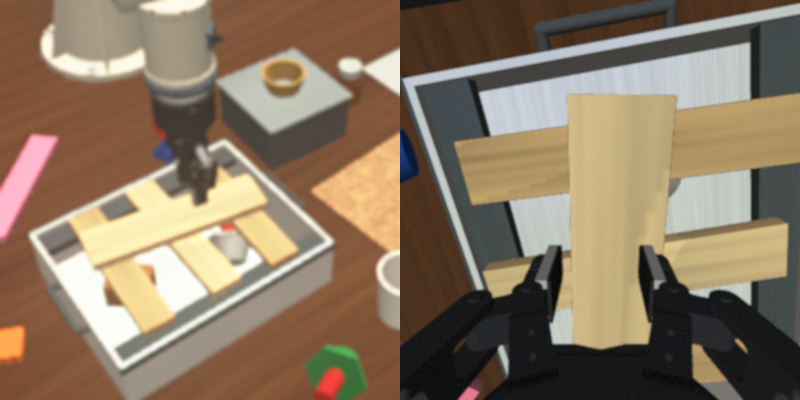

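```bash
python3 -m crank '[[0,0,-0.02,0,0,0,0],[0,0,-0.02,0,0,0,0],[0,0,-0.02,0,0,0,0],[0,0,-0.02,0,0,0,0]]' 40
python3 plan.py 532,-250,120,78 532,-250,88,78
```

```text
clock: 4.75
eef_pos: [542.5, -168.9, 137.1]
tcp_rot: [-3.141, -0.0, 1.362]
contact_force: [0.3, -0.7, 0.3]
opening: 0.997
grasp_force: 0.0
t 4.75 at [ 542.5 -168.9  137.1] yaw 78.0 F [ 0.3 -0.7  0.3] open 84.7 grip 0.0
-> 532,-250,120,78 dist 84.0 ang 0.1
   [-0.082, 0.007, 0.017] [-0.001, -0.0, 0.0]
-> 532,-250,88,78 dist 32.0 ang 0.0
   [0.0, -0.0, 0.032] [0.0, 0.0, 0.0]
```

```bash
python3 -m crank '[[-0.04,0.003,0.01,0,0,0,0],[-0.082,0.007,0.017,0,0,0,0],[-0.082,0.007,0.017,0,0,0,0],[-0.082,0.007,0.017,0,0,0,0]]'
python3 -m crank '[[0,0,0.01,0,0,0,0],[0,0,0.02,0,0,0,0],[0,0,0.032,0,0,0,0],[0,0,0.032,0,0,0,0],[0,0,0.032,0,0,0,0]]'
for i in 0.15 0.25 0.3 0.35; do :; done
python3 -m crank '[[0,0,0,0,0,0,0.2]]'
python3 -m crank '[[0,0,0,0,0,0,0.3]]'
python3 -m crank '[[0,0,0,0,0,0,0.5]]'
python3 -m crank '[[0,0,0,0,0,0,0.5],[0,0,0,0,0,0,0.5]]'
```

```text
clock: 5.15
eef_pos: [531.9, -251.2, 119.8]
tcp_rot: [-3.14, -0.001, 1.36]
contact_force: [-0.2, 0.2, -0.5]
opening: 1.002
grasp_force: 0.0
clock: 5.65
eef_pos: [532.5, -250.2, 88.2]
tcp_rot: [-3.14, -0.0, 1.362]
contact_force: [0.2, 0.6, 0.8]
opening: 1.003
grasp_force: 0.0
clock: 5.75
eef_pos: [533.1, -250.6, 89.1]
tcp_rot: [3.141, 0.0, 1.362]
contact_force: [0.5, -0.4, -0.2]
opening: 0.865
grasp_force: 0.0
clock: 5.85
eef_pos: [533.2, -250.8, 89.3]
tcp_rot: [3.141, 0.0, 1.362]
contact_force: [0.4, 0.6, 0.7]
opening: 0.709
grasp_force: 0.4
clock: 5.95
eef_pos: [533.2, -250.8, 89.8]
tcp_rot: [3.14, 0.0, 1.361]
contact_force: [-0.8, 0.3, 4.1]
opening: 0.679
grasp_force: 41.8
clock: 6.15
eef_pos: [533.2, -250.8, 89.8]
tcp_rot: [3.14, 0.0, 1.361]
contact_force: [-1.4, 1.8, 6.4]
opening: 0.682
grasp_force: 41.9
```

```bash
python3 -m crank '[[0,0,-0.01,0,0,0,0.5],[0,0,-0.03,0,0,0,0.5],[0,0,-0.06,0,0,0,0.5],[0,0,-0.075,0,0,0,0.5],[0,0,-0.075,0,0,0,0.5]]'
python3 plan.py 589,119,155,91.7 589,119,35,91.7 589,119,19,91.7
```

```text
clock: 6.65
eef_pos: [534.2, -251.5, 166.5]
tcp_rot: [3.137, 0.001, 1.362]
contact_force: [0.6, 0.2, -0.9]
opening: 0.677
grasp_force: 43.0
t 6.65 at [ 534.2 -251.5  166.5] yaw 78.0 F [ 0.6  0.2 -0.9] open 57.5 grip 43.0
-> 589,119,155,91.7 dist 375.0 ang 13.7
   [0.187, -0.012, 0.005] [0.002, 0.001, -0.119]
   [0.187, 0.011, 0.006] [0.002, 0.001, -0.119]
-> 589,119,35,91.7 dist 120.0 ang 0.0
   [0.0, -0.0, 0.12] [0.0, 0.0, 0.0]
-> 589,119,19,91.7 dist 16.0 ang 0.0
   [0.0, -0.0, 0.016] [0.0, 0.0, 0.0]
```

```bash
python3 -m crank '[[0.04,-0.003,0.001,0,0,-0.03,0.5],[0.08,-0.006,0.003,0,0,-0.06,0.5],[0.125,-0.009,0.005,0,0,-0.09,0.5],[0.165,-0.011,0.005,0,0,-0.119,0.5],[0.187,-0.012,0.005,0,0,-0.119,0.5]]'
python3 -m crank '[[0.04,0.003,0.001,0,0,-0.03,0.5],[0.08,0.005,0.003,0,0,-0.06,0.5],[0.125,0.008,0.005,0,0,-0.09,0.5],[0.165,0.010,0.005,0,0,-0.119,0.5],[0.187,0.011,0.005,0,0,-0.119,0.5]]'
python3 -m crank '[[0,0,0.03,0,0,0,0.5],[0,0,0.07,0,0,0,0.5],[0,0,0.10,0,0,0,0.5],[0,0,0.115,0,0,0,0.5],[0,0,0.12,0,0,0,0.5]]'
python3 -m crank '[[0,0,0,0,0,0,0.5],[0,0,0.005,0,0,0,0.5],[0,0,0.01,0,0,0,0.5],[0,0,0.015,0,0,0,0.5]]'
```

```text
clock: 7.15
eef_pos: [559.1, -62.5, 157.6]
tcp_rot: [-3.14, -0.001, 1.483]
contact_force: [0.2, -0.0, -0.3]
opening: 0.677
grasp_force: 43.0
clock: 7.65
eef_pos: [587.0, 122.8, 152.5]
tcp_rot: [-3.14, -0.0, 1.602]
contact_force: [0.4, -0.8, -1.0]
opening: 0.68
grasp_force: 43.0
clock: 8.15
eef_pos: [586.0, 119.6, 31.6]
tcp_rot: [-3.138, 0.001, 1.6]
contact_force: [-0.5, -0.5, -1.2]
opening: 0.68
grasp_force: 43.1
clock: 8.55
eef_pos: [588.2, 120.1, 19.5]
tcp_rot: [3.14, -0.0, 1.6]
contact_force: [0.3, -0.1, -0.6]
opening: 0.679
grasp_force: 43.1
```

```bash
python3 -m crank '[[0,0,0.002,0,0,0,0.5],[0,0,0.004,0,0,0,0.5],[0,0,0.004,0,0,0,0.5]]'
python3 -m crank '[[0,0,0.002,0,0,0,0.5],[0,0,0.004,0,0,0,0.5],[0,0,0.004,0,0,0,0.5]]'
```

```text
clock: 8.85
eef_pos: [587.4, 120.0, 14.7]
tcp_rot: [-3.141, 0.0, 1.6]
contact_force: [-0.2, 0.1, -1.1]
opening: 0.679
grasp_force: 43.1
clock: 9.15
eef_pos: [587.4, 119.9, 10.6]
tcp_rot: [-3.141, 0.0, 1.6]
contact_force: [0.7, -0.2, -1.3]
opening: 0.679
grasp_force: 43.1
```

```bash
python3 -m crank '[[0,0,0.002,0,0,0,0.5],[0,0,0.003,0,0,0,0.5],[0,0,0.003,0,0,0,0.5]]'
python3 -m crank '[[0,0,0,0,0,0,0.15],[0,0,0,0,0,0,0.05],[0,0,-0.005,0,0,0,0],[0,0,-0.07,0,0,0,0],[0,0,-0.12,0,0,0,0]]'
python3 -m crank '[[0,0,-0.04,0,0,0,0]]'
python3 plan.py 571,-120,150,-4 571,-120,92,-4
```

```text
clock: 9.45
eef_pos: [587.6, 120.0, 7.9]
tcp_rot: [3.142, -0.0, 1.6]
contact_force: [0.1, -0.1, 0.3]
opening: 0.681
grasp_force: 43.3
clock: 9.95
eef_pos: [586.3, 119.7, 113.0]
tcp_rot: [-3.138, 0.001, 1.6]
contact_force: [0.9, 0.0, 0.5]
opening: 0.999
grasp_force: 0.0
clock: 10.05
eef_pos: [588.0, 120.1, 155.8]
tcp_rot: [3.14, -0.0, 1.6]
contact_force: [0.8, -0.3, -0.2]
opening: 0.998
grasp_force: 0.0
t 10.05 at [588.  120.1 155.8] yaw 91.7 F [ 0.8 -0.3 -0.2] open 84.9 grip 0.0
-> 571,-120,150,-4 dist 241.0 ang 95.7
   [-0.08, -0.008, 0.002] [0.0, -0.001, 0.557]
   [-0.072, 0.035, 0.002] [0.0, -0.001, 0.557]
   [-0.042, 0.068, 0.002] [0.0, -0.001, 0.557]
-> 571,-120,92,-4 dist 58.0 ang 0.0
   [0.0, -0.0, 0.058] [0.0, 0.0, 0.0]
```

```bash
python3 - <<'E'
from rig import cams
import cv2,numpy as np
f=cams.grab_frame("scene"); g=cams.grab_frame("top")
np.save("pics/sB.npy",f,allow_pickle=True);np.save("pics/tB.npy",g,allow_pickle=True)
a=cv2.resize(f["image"][190:310,215:335,::-1],(400,400),interpolation=cv2.INTER_CUBIC)   # x3.333
b=cv2.resize(g["image"][155:245,320:420,::-1],None,fx=4,fy=4,interpolation=cv2.INTER_CUBIC) 
c=cv2.resize(f["image"][170:260,330:450,::-1],None,fx=400/120,fy=400/120)
o=np.zeros((600,800,3),np.uint8); o[:400,:400]=a;o[:360,400:800]=b; h=cv2.resize(c,(266,200));o[400:,:266]=h
cv2.imwrite("pics/m4.png",o)
E
```

```text
(no output)
```

View pics/m4.png

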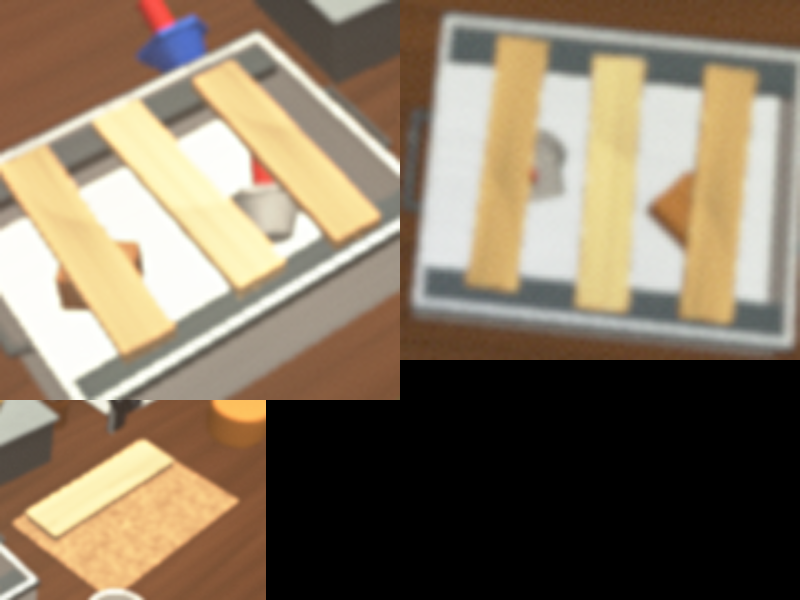

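Top slat lies flat on the mat's -x side. The plug's handle goes under low2 toward +y. I grip low2 away from the plug, near its -x end.

```bash
python3 plan.py 515,-116,140,-4 515,-116,77,-4
```

```text
t 10.15 at [591.3 120.7 159.5] yaw 91.7 F [ 0.2  0.8 -0.4] open 85.2 grip 0.0
-> 515,-116,140,-4 dist 249.0 ang 95.7
   [-0.078, -0.028, 0.006] [0.002, -0.003, 0.557]
   [-0.081, 0.018, 0.006] [0.002, -0.003, 0.557]
   [-0.059, 0.058, 0.007] [0.002, -0.003, 0.557]
-> 515,-116,77,-4 dist 63.0 ang 0.0
   [0.0, -0.0, 0.063] [0.0, 0.0, 0.0]
```

```bash
for k in 1; do python3 -m crank '[[-0.02,-0.007,0.002,0,0,0.14,0],[-0.04,-0.014,0.003,0,0,0.28,0],[-0.06,-0.021,0.005,0,0,0.42,0],[-0.078,-0.028,0.006,0,0,0.557,0]]' >/dev/null
python3 -m crank '[[-0.02,0.005,0.002,0,0,0.14,0],[-0.04,0.009,0.003,0,0,0.28,0],[-0.06,0.014,0.005,0,0,0.42,0],[-0.081,0.018,0.006,0,0,0.557,0]]' >/dev/null
python3 -m crank '[[-0.015,0.015,0.002,0,0,0.14,0],[-0.03,0.03,0.003,0,0,0.28,0],[-0.045,0.045,0.005,0,0,0.42,0],[-0.059,0.058,0.007,0,0,0.557,0],[-0.059,0.058,0.007,0,0,0.557,0]]'; done
python3 plan.py 515,-116,77,-4
```

```text
clock: 11.45
eef_pos: [510.4, -118.1, 133.4]
tcp_rot: [3.141, 0.001, -0.076]
contact_force: [0.3, 0.0, 0.0]
opening: 0.999
grasp_force: 0.0
t 11.45 at [ 510.4 -118.1  133.4] yaw -4.3 F [0.3 0.  0. ] open 84.9 grip 0.0
-> 515,-116,77,-4 dist 57.0 ang 0.4
   [0.005, -0.002, 0.056] [0.0, 0.001, -0.006]
```

```bash
python3 -m crank '[[0.003,-0.002,0.02,0,0,0,0],[0.005,-0.002,0.04,0,0,0,0],[0.005,-0.002,0.054,0,0,0,0],[0.005,-0.002,0.056,0,0,0,0],[0.005,-0.002,0.056,0,0,0,0]]'
python3 -m crank '[[0,0,0,0,0,0,0.35],[0,0,0,0,0,0,0.6],[0,0,0,0,0,0,0.7],[0,0,0,0,0,0,0.7],[0,0,0,0,0,0,0.7]]'
python3 -m crank '[[0,0,-0.01,0,0,0,0.7],[0,0,-0.03,0,0,0,0.7],[0,0,-0.05,0,0,0,0.7],[0,0,-0.07,0,0,0,0.7],[0,0,-0.085,0,0,0,0.7]]'
python3 plan.py 657,112,150,92 657,112,30,92
```

```text
clock: 11.95
eef_pos: [516.4, -114.6, 77.6]
tcp_rot: [-3.141, 0.001, -0.07]
contact_force: [-0.1, -0.2, 0.6]
opening: 0.998
grasp_force: 0.0
clock: 12.45
eef_pos: [517.0, -115.2, 78.8]
tcp_rot: [3.141, -0.001, -0.071]
contact_force: [-1.3, 0.9, 6.9]
opening: 0.468
grasp_force: 39.5
clock: 12.95
eef_pos: [517.0, -115.1, 164.9]
tcp_rot: [3.141, -0.002, -0.071]
contact_force: [0.3, -0.1, -0.6]
opening: 0.468
grasp_force: 40.4
t 12.95 at [ 517.  -115.1  164.9] yaw -4.1 F [ 0.3 -0.1 -0.6] open 39.8 grip 40.4
-> 657,112,150,92 dist 267.0 ang 96.1
   [0.041, -0.079, 0.005] [0.0, -0.0, -0.559]
   [0.077, -0.045, 0.005] [0.0, -0.0, -0.559]
   [0.089, 0.003, 0.005] [0.0, -0.0, -0.559]
-> 657,112,30,92 dist 120.0 ang 0.0
   [0.0, -0.0, 0.12] [0.0, 0.0, 0.0]
```

```bash
python3 -m crank '[[0.01,-0.02,0.001,0,0,-0.14,0.7],[0.02,-0.04,0.002,0,0,-0.28,0.7],[0.03,-0.06,0.004,0,0,-0.42,0.7],[0.041,-0.079,0.005,0,0,-0.559,0.7]]' >/dev/null
python3 -m crank '[[0.02,-0.011,0.001,0,0,-0.14,0.7],[0.04,-0.022,0.002,0,0,-0.28,0.7],[0.06,-0.033,0.004,0,0,-0.42,0.7],[0.077,-0.045,0.005,0,0,-0.559,0.7]]' >/dev/null
python3 -m crank '[[0.022,0.001,0.001,0,0,-0.14,0.7],[0.044,0.001,0.002,0,0,-0.28,0.7],[0.066,0.002,0.004,0,0,-0.42,0.7],[0.089,0.003,0.005,0,0,-0.559,0.7],[0.089,0.003,0.005,0,0,-0.559,0.7]]'
python3 plan.py 657,112,35,92
```

```text
clock: 14.25
eef_pos: [658.5, 114.4, 148.5]
tcp_rot: [3.14, -0.001, 1.611]
contact_force: [0.4, 0.2, -0.4]
opening: 0.471
grasp_force: 40.5
t 14.25 at [658.5 114.4 148.5] yaw 92.3 F [ 0.4  0.2 -0.4] open 40.0 grip 40.5
-> 657,112,35,92 dist 114.0 ang 0.3
   [-0.002, -0.002, 0.113] [0.001, -0.001, 0.005]
```

```bash
python3 -m crank '[[-0.002,-0.002,0.03,0,0,0,0.7],[-0.002,-0.002,0.07,0,0,0,0.7],[-0.002,-0.002,0.10,0,0,0,0.7],[-0.002,-0.002,0.113,0,0,0,0.7],[-0.002,-0.002,0.115,0,0,0,0.7]]' >/dev/null
python3 -m crank '[[0,0,0.004,0,0,0,0.7],[0,0,0.008,0,0,0,0.7],[0,0,0.012,0,0,0,0.7],[0,0,0.014,0,0,0,0.7],[0,0,0.014,0,0,0,0.7]]'
python3 -m crank '[[0,0,0.002,0,0,0,0.7],[0,0,0.004,0,0,0,0.7],[0,0,0.004,0,0,0,0.7]]'
```

```text
clock: 15.25
eef_pos: [655.2, 110.2, 19.0]
tcp_rot: [3.142, 0.0, 1.606]
contact_force: [0.1, -0.5, -0.4]
opening: 0.47
grasp_force: 40.5
clock: 15.55
eef_pos: [655.1, 110.2, 14.6]
tcp_rot: [-3.141, 0.0, 1.606]
contact_force: [0.0, 0.4, -0.2]
opening: 0.466
grasp_force: 40.5
```

```bash
python3 -m crank '[[0,0,0.002,0,0,0,0.7],[0,0,0.003,0,0,0,0.7]]'
python3 -m crank '[[0,0,0,0,0,0,0.44],[0,0,0,0,0,0,0.44],[0,0,-0.02,0,0,0,0.44],[0,0,-0.07,0,0,0,0.2],[0,0,-0.12,0,0,0,0]]'
python3 -m crank '[[0,0,-0.06,0,0,0,0],[0,0,-0.06,0,0,0,0]]'
python3 - <<'E'
from rig import cams
import cv2,numpy as np
f=cams.grab_frame("scene"); g=cams.grab_frame("top")
np.save("pics/sC.npy",f,allow_pickle=True);np.save("pics/tC.npy",g,allow_pickle=True)
a=cv2.resize(f["image"][190:290,250:350,::-1],(400,400),interpolation=cv2.INTER_CUBIC)   # x4
b=cv2.resize(g["image"][155:235,325:405,::-1],None,fx=5,fy=5,interpolation=cv2.INTER_CUBIC) 
c=cv2.resize(f["image"][170:260,330:450,::-1],(266,200))
o=np.zeros((600,800,3),np.uint8); o[:400,:400]=a;o[:400,400:800]=b; o[400:,:266]=c
cv2.imwrite("pics/m5.png",o)
E
```

```text
clock: 15.75
eef_pos: [655.2, 110.1, 11.7]
tcp_rot: [-3.142, 0.0, 1.606]
contact_force: [0.7, 0.7, -0.5]
opening: 0.467
grasp_force: 40.5
clock: 16.25
eef_pos: [654.3, 110.0, 132.3]
tcp_rot: [-3.139, 0.0, 1.606]
contact_force: [1.2, 0.6, 0.3]
opening: 0.877
grasp_force: 0.0
clock: 16.45
eef_pos: [658.6, 110.7, 199.0]
tcp_rot: [3.132, -0.001, 1.606]
contact_force: [0.9, 0.4, 0.0]
opening: 1.0
grasp_force: 0.0
```

View pics/m5.png

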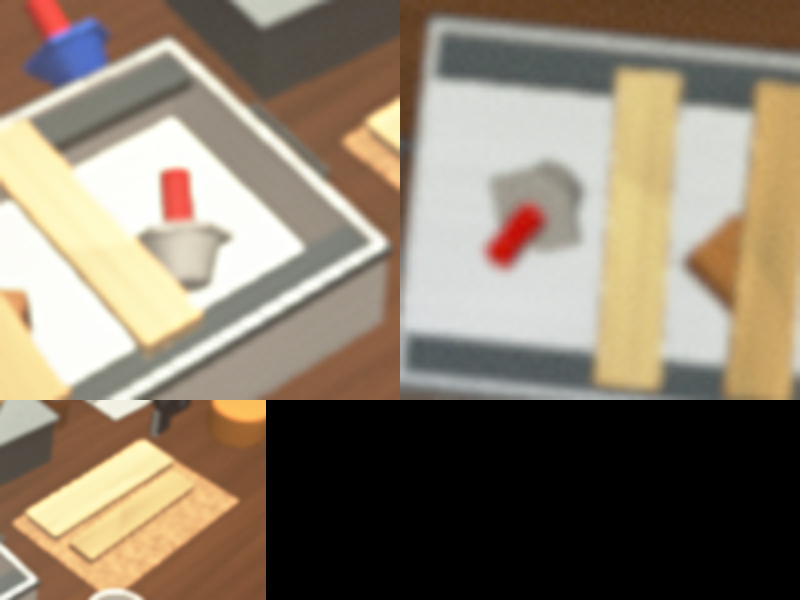

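```bash
python3 - <<'E'
import numpy as np
from h import *
from scipy.optimize import least_squares
s=np.load("pics/sC.npy",allow_pickle=True).item(); t=np.load("pics/tC.npy",allow_pickle=True).item()
A=lambda x,y:(325+(x-400)/5-.4,155+y/5-.4)
B=lambda x,y:(250+x/4-.4,190+y/4-.4)
print("top mid",at(t,*A(517,235),47).round(1),"end",at(t,*A(504,253),55).round(1),"base",at(t,*A(531,215),40).round(1))
print("sc mid",at(s,*B(176,195),47).round(1),"end",at(s,*B(175,176),57).round(1),"base",at(s,*B(178,222),40).round(1))
# silhouettes: red mask centroid in both
import cv2
for n,f in(("t",t),("s",s)):
    im=f["image"].astype(int); m=(im[...,0]>130)&(im[...,1]<70)&(im[...,2]<70)
    if n=="t": m[:,:338]=0;m[:,405:]=0;m[:150]=0;m[240:]=0
    else: m[:225]=0;m[:,:280]=0;m[:,330:]=0;m[252:]=0
    v,u=np.nonzero(m); print(n,len(u),u.mean(),v.mean(),at(f,u.mean(),v.mean(),48).round(1), np.linalg.svd(np.c_[u-u.mean(),v-v.mean()],full_matrices=False)[2][0])
    globals()[n+"c"]=(u.mean(),v.mean())
def model(p):  # x,y of handle mid, phi heading of handle
    x,y,ph=p; d=np.array([np.cos(ph)*.918,np.sin(ph)*.918,.397]); 
    return np.array([x,y,47.2]),d
def res(p):
    m,d=model(p); m=m+1.5*d*0
    o=[]
    for f,c,w in((t,tc,1),(s,sc,1)): o+=list(proj(f,m)[0]-c)
    o+=list((proj(t,m+24*d)-A(500,257)).ravel()*.3)
    return o
q=least_squares(res,[545,-130,2.3]); print(q.x,np.degrees(q.x[2]),q.fun)
E
python3 plan.py
```

```text
top mid [ 556.8 -127.6   47. ] end [ 541.8 -118.9   55. ] base [ 573.2 -137.    40. ]
sc mid [ 553.  -121.6   47. ] end [ 545.9 -116.6   57. ] base [ 568.8 -132.1   40. ]
t 50 347.92 201.38 [ 557.3 -127.2   48. ] [-0.65130423  0.75881671]
t 16.55 at [656.7 110.4 194.7] yaw 92.0 F [ 0.5 -0.7 -0.8] open 85.0 grip 0.0<stdin>:15: RuntimeWarning: Mean of empty slice.
  ret = ret.dtype.type(ret / rcount)
Traceback (most recent call last):
IndexError: index 0 is out of bounds for axis 0 with size 0
```

Plug handle mid ≈ (555,-125,47), pointing about 149° in the horizontal plane. Both slats lie flat on the mat, and low1 is clear of the plug. I grasp the handle from straight above.

```bash
python3 plan.py 553,-123.5,140,149 553,-123.5,49,149
```

```text
t 16.55 at [656.7 110.4 194.7] yaw 92.0 F [ 0.5 -0.7 -0.8] open 85.0 grip 0.0
-> 553,-123.5,140,149 dist 262.0 ang 57.0
   [-0.115, -0.056, 0.027] [0.002, 0.001, -0.497]
   [-0.074, -0.104, 0.027] [0.002, 0.001, -0.497]
-> 553,-123.5,49,149 dist 91.0 ang 0.0
   [0.0, -0.0, 0.091] [0.0, 0.0, 0.0]
```

```bash
python3 -m crank '[[-0.029,-0.014,0.007,0,0,-0.125,0.4],[-0.058,-0.028,0.014,0,0,-0.25,0.4],[-0.087,-0.042,0.021,0,0,-0.375,0.4],[-0.115,-0.056,0.027,0,0,-0.497,0.4]]' >/dev/null
python3 -m crank '[[-0.019,-0.026,0.007,0,0,-0.125,0.4],[-0.037,-0.052,0.014,0,0,-0.25,0.4],[-0.056,-0.078,0.021,0,0,-0.375,0.4],[-0.074,-0.104,0.027,0,0,-0.497,0.4],[-0.074,-0.104,0.027,0,0,-0.497,0.4]]'
python3 - <<'E'
from rig import cams
import cv2,numpy as np
f=cams.grab_frame("wrist"); np.save("pics/wD.npy",f,allow_pickle=True)
im=f["image"].astype(int); m=((im[...,0]>120)&(im[...,1]<80)&(im[...,2]<80)).astype(np.uint8)
n,l,st,c=cv2.connectedComponentsWithStats(m)
from h import *
for i in range(1,n):
    if st[i,4]>60:
        v,u=np.nonzero(l==i); q=cv2.minAreaRect(np.c_[u,v].astype(np.float32)); b=cv2.boxPoints(q)
        print(st[i],c[i].round(1),at(f,*c[i],47).round(1),q, [at(f,*p,47).round().tolist() for p in b])
print(proj(f,[[553,-123.5,49]]))
E
python3 plan.py 553,-123.5,49,149
```

```text
clock: 17.45
eef_pos: [547.6, -125.4, 134.8]
tcp_rot: [-3.139, -0.005, 2.602]
contact_force: [-0.5, -0.0, -1.4]
opening: 0.596
grasp_force: 0.0
[ 313  189   27   54 1201] [325.9 215.2] [ 557.4 -123.7   47. ] ((326.028076171875, 215.54493713378906), (25.136188507080078, 53.18288040161133), 1.6846843957901) [[573.0, -147.0, 47.0], [531.0, -120.0, 47.0], [543.0, -102.0, 47.0], [586.0, -128.0, 47.0]]
[  0 293  41   7 189] [ 19.7 296.5] [ 476.1 -423.8   47. ] ((19.928913116455078, 296.22283935546875), (5.075941562652588, 40.04798126220703), 87.70938873291016) [[465.0, -439.0, 47.0], [483.0, -404.0, 47.0], [488.0, -408.0, 47.0], [469.0, -443.0, 47.0]]
[[323.58332134 211.85845034]]
t 17.5 at [ 548.9 -124.2  135.5] yaw 148.8 F [-0.4  1.  -0.4] open 51.2 grip 0.0
-> 553,-123.5,49,149 dist 87.0 ang 0.3
   [-0.004, 0.003, 0.086] [-0.001, -0.004, -0.004]
```

```bash
python3 -m crank '[[-0.003,0.002,0.03,0,0,0,0.4],[-0.006,0.004,0.06,0,0,0,0.4],[-0.006,0.004,0.08,0,0,0,0.4],[-0.006,0.004,0.086,0,0,0,0.4],[-0.006,0.004,0.086,0,0,0,0.4]]' 90
python3 -m crank '[[0,0,0,0,0,0,0.6],[0,0,0,0,0,0,0.9],[0,0,0,0,0,0,0.9],[0,0,0,0,0,0,0.9],[0,0,0,0,0,0,0.9]]' 90
python3 -m crank '[[0,0,-0.01,0,0,0,0.9],[0,0,-0.03,0,0,0,0.9],[0,0,-0.06,0,0,0,0.9],[0,0,-0.10,0,0,0,0.9],[0,0,-0.14,0,0,0,0.9]]'
python3 plan.py
```

```text
clock: 18.0
eef_pos: [557.6, -122.0, 50.6]
tcp_rot: [-3.141, -0.003, 2.599]
contact_force: [0.3, 0.2, 0.1]
opening: 0.599
grasp_force: 0.0
clock: 18.5
eef_pos: [558.8, -123.2, 53.2]
tcp_rot: [3.141, 0.001, 2.6]
contact_force: [-1.6, -1.2, 5.3]
opening: 0.158
grasp_force: 78.9
clock: 19.0
eef_pos: [558.2, -122.8, 194.3]
tcp_rot: [3.141, 0.0, 2.6]
contact_force: [0.9, -0.1, 0.1]
opening: 0.098
grasp_force: 0.0
t 19.0 at [ 558.2 -122.8  194.3] yaw 148.9 F [ 0.9 -0.1  0.1] open 8.3 grip 0.0
```

The handle slipped out because the grasp was too high. Re-measure from the wrist camera and grip lower.

```bash
python3 -m crank '[[0,0,0.05,0,0,0,0.4],[0,0,0.05,0,0,0,0.4],[0,0,0.05,0,0,0,0.4],[0,0,0.05,0,0,0,0.4]]' 
cat > wr.py <<'E'
from rig import cams
import cv2,numpy as np,sys
from h import *
z=float(sys.argv[1])
f=cams.grab_frame("wrist")
im=f["image"].astype(int); m=((im[...,0]>120)&(im[...,1]<80)&(im[...,2]<80)).astype(np.uint8)
n,l,st,c=cv2.connectedComponentsWithStats(m)
for i in range(1,n):
    if st[i,4]>60:
        v,u=np.nonzero(l==i); q=cv2.minAreaRect(np.c_[u,v].astype(np.float32))
        print(st[i],c[i].round(1),at(f,*c[i],z).round(1),np.round(q[1],1),round(q[2],1))
cv2.imwrite("pics/w_last.png",f["image"][:,:,::-1])
E
python3 wr.py 47; python3 plan.py 556,-124,39,149
```

```text
clock: 19.4
eef_pos: [559.0, -123.0, 143.2]
tcp_rot: [3.141, 0.001, 2.6]
contact_force: [-0.7, 0.8, 0.2]
opening: 0.602
grasp_force: 0.0
[ 305  175   27   53 1175] [318.3 200.6] [ 556.6 -121.6   47. ] [24.4 52.5] 3.0
[  0 283  42   6 173] [ 20.  285.8] [ 479.  -422.9   47. ] [41.  5.] 0.0
t 19.45 at [ 559.1 -123.1  143.2] yaw 149.0 F [-0.3  0.   0.4] open 51.1 grip 0.0
-> 556,-124,39,149 dist 104.0 ang 0.1
   [0.002, -0.002, 0.104] [0.0, 0.001, -0.001]
```

```bash
python3 -m crank '[[0.002,-0.001,0.04,0,0,0,0.4],[0.002,-0.001,0.075,0,0,0,0.4],[0.002,-0.001,0.095,0,0,0,0.4],[0.002,-0.001,0.105,0,0,0,0.4],[0.002,-0.001,0.105,0,0,0,0.4]]' 90
python3 -m crank '[[0,0,0,0,0,0,0.6],[0,0,0,0,0,0,0.9],[0,0,0,0,0,0,0.9],[0,0,0,0,0,0,0.9],[0,0,0,0,0,0,0.9]]' 90
```

```text
clock: 19.95
eef_pos: [556.0, -122.7, 36.4]
tcp_rot: [-3.141, -0.001, 2.6]
contact_force: [-0.3, 0.0, 0.5]
opening: 0.599
grasp_force: 0.0
clock: 20.45
eef_pos: [557.3, -123.1, 38.5]
tcp_rot: [3.141, 0.002, 2.6]
contact_force: [-1.2, -0.1, 5.9]
opening: 0.243
grasp_force: 86.0
```

```bash
python3 -m crank '[[0,0,-0.01,0,0,0,0.9],[0,0,-0.03,0,0,0,0.9],[0,0,-0.06,0,0,0,0.9],[0,0,-0.10,0,0,0,0.9],[0,0,-0.14,0,0,0,0.9]]'
python3 -m crank '[[0,0,-0.03,0,0,0,0.9],[0,0,-0.03,0,0,0,0.9]]'
python3 plan.py 431,364,210,40 431,364,210,40,-60,-50
python3 - <<'E'
from rig import cams
import cv2,numpy as np
f=cams.grab_frame("scene"); cv2.imwrite("pics/s6.png",cv2.resize(f["image"][80:280,200:400,::-1],(500,500),interpolation=cv2.INTER_CUBIC))
E
```

```text
clock: 20.95
eef_pos: [555.6, -122.5, 178.9]
tcp_rot: [-3.142, -0.001, 2.6]
contact_force: [-0.5, -0.3, -2.6]
opening: 0.246
grasp_force: 86.2
clock: 21.15
eef_pos: [558.8, -123.3, 212.5]
tcp_rot: [3.139, 0.008, 2.6]
contact_force: [-0.6, -0.5, -2.0]
opening: 0.245
grasp_force: 86.6
t 21.15 at [ 558.8 -123.3  212.5] yaw 149.0 F [-0.6 -0.5 -2. ] open 20.8 grip 86.6
-> 431,364,210,40 dist 504.0 ang 109.0
   [0.12, 0.117, 0.0] [0.003, 0.001, 0.634]
   [0.166, 0.023, 0.0] [0.003, 0.001, 0.634]
   [0.148, -0.08, 0.0] [0.003, 0.001, 0.634]
-> 431,364,210,40,-60,-50 dist 0.0 ang 60.0
   [0.0, 0.0, 0.0] [-0.0, -0.524, -0.0]
   [0.0, 0.0, 0.0] [0.0, -0.524, -0.0]
```

View pics/s6.png

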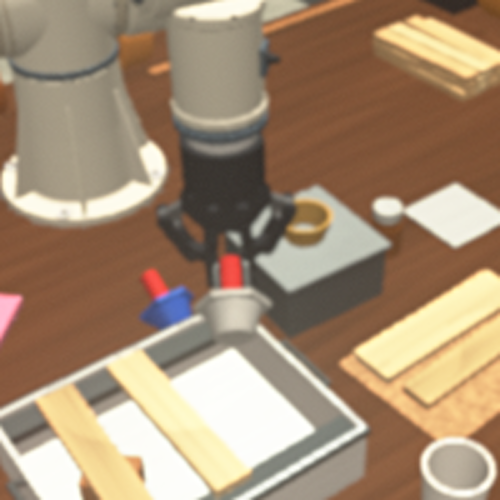

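The plug hangs in the gripper, handle up-slanted, clear of the bin. Next I carry it to the plate while turning.

```bash
python3 -m crank '[[0.024,0.023,0,0,0,0.127,0.9],[0.048,0.047,0,0,0,0.254,0.9],[0.072,0.07,0,0,0,0.38,0.9],[0.096,0.094,0,0,0,0.507,0.9],[0.12,0.117,0,0,0,0.634,0.9]]' >/dev/null
python3 -m crank '[[0.033,0.005,0,0,0,0.127,0.9],[0.066,0.009,0,0,0,0.254,0.9],[0.1,0.014,0,0,0,0.38,0.9],[0.133,0.018,0,0,0,0.507,0.9],[0.166,0.023,0,0,0,0.634,0.9]]' >/dev/null
python3 -m crank '[[0.03,-0.016,0,0,0,0.127,0.9],[0.06,-0.032,0,0,0,0.254,0.9],[0.09,-0.048,0,0,0,0.38,0.9],[0.12,-0.064,0,0,0,0.507,0.9],[0.148,-0.08,0,0,0,0.634,0.9]]'
python3 -m crank '[[0,0,0,0,0.1,0,0.9],[0,0,0,0,0.2,0,0.9],[0,0,0,0,0.3,0,0.9],[0,0,0,0,0.4,0,0.9],[0,0,0,0,0.524,0,0.9]]'
python3 -m crank '[[0,0,0,0,0.1,0,0.9],[0,0,0,0,0.2,0,0.9],[0,0,0,0,0.3,0,0.9],[0,0,0,0,0.42,0,0.9],[0,0,0,0,0.524,0,0.9]]'
python3 -m crank '[[0,0,0,0,0,0,0.9],[0,0,0,0,0,0,0.9]]'
python3 plan.py; cat >> h.py <<'E'
def axis(f,flip=False):
    pass
E
python3 - <<'E'
from rig import cams,r
import cv2,numpy as np
from h import *
s=r.sense(); P=s["eef_pos"]
for n in("scene","top"):
    f=cams.grab_frame(n); np.save(f"pics/{n}E.npy",f,allow_pickle=True)
    im=f["image"].astype(int); m=(im[...,0]>90)&(im[...,0]>2.2*im[...,1])&(im[...,0]>2.2*im[...,2])
    c=proj(f,P)[0]; U,V=np.meshgrid(range(640),range(400)); m&=(abs(U-c[0])<30)&(abs(V-c[1])<30)
    v,u=np.nonzero(m); print(n,"tcp px",c.round(1),len(u), (u.mean().round(1),v.mean().round(1),u.min(),u.max(),v.min(),v.max()) if len(u) else "")
    if len(u)>5: print(np.linalg.svd(np.c_[u-u.mean(),v-v.mean()],full_matrices=False)[1:])if 0 else None
E
```

```text
clock: 22.7
eef_pos: [427.0, 365.0, 205.3]
tcp_rot: [-3.142, 0.002, 0.693]
contact_force: [0.6, -0.2, -2.6]
opening: 0.245
grasp_force: 86.4
clock: 23.2
eef_pos: [427.8, 363.8, 206.3]
tcp_rot: [-3.142, -0.527, 0.698]
contact_force: [0.8, 0.4, -3.0]
opening: 0.244
grasp_force: 86.6
clock: 23.7
eef_pos: [419.8, 355.8, 285.0]
tcp_rot: [-3.14, -0.89, 0.698]
contact_force: [-0.6, 0.7, -1.8]
opening: 0.245
grasp_force: 86.7
clock: 23.9
eef_pos: [420.4, 356.2, 284.5]
tcp_rot: [-3.14, -0.889, 0.698]
contact_force: [-0.1, -0.5, -2.7]
opening: 0.241
grasp_force: 87.0
t 23.9 at [420.4 356.2 284.5] yaw 40.0 F [-0.1 -0.5 -2.7] open 20.5 grip 87.0
scene tcp px [386.4  92. ] 47 (np.float64(387.7), np.float64(85.4), np.int64(382), np.int64(392), np.int64(81), np.int64(97))
top tcp px [175.  219.8] 105 (np.float64(172.7), np.float64(219.9), np.int64(167), np.int64(179), np.int64(214), np.int64(226))
```

Tilting outward hits joint 5's limit. Tilt the other way instead, with the tool pointing back to the robot, after turning half round.

```bash
python3 plan.py 431,364,220,40 431,364,220,130 431,364,220,220 431,364,220,220,58,130; python3 -c "
from rig import r;print(r.sense()['qpos'].round(2))"
```

```text
t 24.0 at [420.7 356.5 284.1] yaw 40.0 F [-0.3  0.3 -3.4] open 20.6 grip 87.0
-> 431,364,220,40 dist 65.0 ang 50.9
   [-0.021, 0.0, 0.025] [-0.001, -0.444, 0.0]
   [-0.008, 0.0, 0.032] [-0.001, -0.444, 0.0]
-> 431,364,220,130 dist 0.0 ang 90.0
   [0.0, 0.0, 0.0] [0.0, 0.0, -0.524]
   [0.0, 0.0, 0.0] [-0.0, 0.0, -0.524]
   [0.0, 0.0, 0.0] [-0.0, 0.0, -0.524]
-> 431,364,220,220 dist 0.0 ang 90.0
   [0.0, 0.0, 0.0] [0.0, 0.0, -0.524]
   [0.0, 0.0, 0.0] [0.0, 0.0, -0.524]
   [0.0, 0.0, 0.0] [0.0, 0.0, -0.524]
-> 431,364,220,220,58,130 dist 0.0 ang 58.0
   [0.0, 0.0, 0.0] [0.0, 0.506, 0.0]
   [0.0, 0.0, 0.0] [0.0, 0.506, 0.0]
[ 0.7  -0.11  2.36 -0.33  0.    1.9 ]
```

```bash
python3 -m crank '[[-0.005,0,0.006,0,-0.11,0,0.9],[-0.01,0,0.012,0,-0.22,0,0.9],[-0.015,0,0.018,0,-0.33,0,0.9],[-0.021,0,0.025,0,-0.444,0,0.9]]' >/dev/null
python3 -m crank '[[-0.002,0,0.008,0,-0.11,0,0.9],[-0.004,0,0.016,0,-0.22,0,0.9],[-0.006,0,0.024,0,-0.33,0,0.9],[-0.008,0,0.032,0,-0.444,0,0.9],[-0.008,0,0.032,0,-0.444,0,0.9]]'
python3 -c "
from rig import r;print(r.sense()['qpos'].round(2))"
python3 -m crank '[[0,0,0,0,0,-0.13,0.9],[0,0,0,0,0,-0.26,0.9],[0,0,0,0,0,-0.39,0.9],[0,0,0,0,0,-0.524,0.9]]'
python3 -c "
from rig import r;print(r.sense()['qpos'].round(2))"
```

```text
clock: 24.9
eef_pos: [432.0, 366.6, 218.4]
tcp_rot: [-3.139, 0.002, 0.7]
contact_force: [1.0, 1.2, -3.2]
opening: 0.243
grasp_force: 86.5
[0.7  0.27 1.77 0.   1.1  1.57]
clock: 25.3
eef_pos: [430.3, 365.1, 220.5]
tcp_rot: [3.141, -0.005, 1.229]
contact_force: [0.6, -0.2, -1.8]
opening: 0.245
grasp_force: 86.9
[0.7  0.27 1.78 0.   1.09 1.04]
```

Good; continue the spin (5 more), then tilt.

```bash
python3 -m crank '[[0,0,0,0,0,-0.14,0.9],[0,0,0,0,0,-0.28,0.9],[0,0,0,0,0,-0.42,0.9],[0,0,0,0,0,-0.56,0.9],[0,0,0,0,0,-0.68,0.9]]' >/dev/null
python3 -m crank '[[0,0,0,0,0,-0.14,0.9],[0,0,0,0,0,-0.28,0.9],[0,0,0,0,0,-0.42,0.9],[0,0,0,0,0,-0.56,0.9],[0,0,0,0,0,-0.68,0.9]]' >/dev/null
python3 -m crank '[[0,0,0,0,0,-0.14,0.9],[0,0,0,0,0,-0.28,0.9],[0,0,0,0,0,-0.42,0.9],[0,0,0,0,0,-0.56,0.9],[0,0,0,0,0,-0.68,0.9]]' >/dev/null
python3 -m crank '[[0,0,0,0,0,-0.14,0.9],[0,0,0,0,0,-0.28,0.9],[0,0,0,0,0,-0.42,0.9],[0,0,0,0,0,-0.56,0.9],[0,0,0,0,0,-0.58,0.9]]'
python3 plan.py 431,364,220,220 431,364,220,220,58,130
python3 -c "
from rig import r;print(r.sense()['qpos'].round(2))"
```

```text
clock: 27.3
eef_pos: [430.2, 365.0, 220.7]
tcp_rot: [3.14, 0.004, -2.437]
contact_force: [0.4, -0.1, -1.9]
opening: 0.245
grasp_force: 86.8
t 27.3 at [430.2 365.  220.7] yaw -139.6 F [ 0.4 -0.1 -1.9] open 20.8 grip 86.8
-> 431,364,220,220 dist 1.0 ang 0.5
   [0.0, -0.001, 0.001] [0.002, 0.004, 0.007]
-> 431,364,220,220,58,130 dist 0.0 ang 58.0
   [0.0, 0.0, 0.0] [0.0, 0.506, 0.0]
   [0.0, 0.0, 0.0] [0.0, 0.506, 0.0]
[ 0.7   0.27  1.78  0.    1.1  -1.58]
```

```bash
python3 -m crank '[[0,0,0,0,0.11,0,0.9],[0,0,0,0,0.22,0,0.9],[0,0,0,0,0.33,0,0.9],[0,0,0,0,0.44,0,0.9],[0,0,0,0,0.506,0,0.9]]' >/dev/null
python3 -m crank '[[0,0,0,0,0.11,0,0.9],[0,0,0,0,0.22,0,0.9],[0,0,0,0,0.33,0,0.9],[0,0,0,0,0.44,0,0.9],[0,0,0,0,0.506,0,0.9]]'
python3 -m crank '[[0,0,0,0,0,0,0.9],[0,0,0,0,0,0,0.9]]'
cat > px.py <<'E'
from rig import cams,r
import numpy as np
from h import *
def look(n,R=40,P=None):
    f=cams.grab_frame(n)
    if P is None: P=r.sense()["eef_pos"]
    im=f["image"].astype(int); c=proj(f,P)[0]
    m=(im[...,0]>90)&(im[...,0]>2.2*im[...,1])&(im[...,0]>2.2*im[...,2])
    u0,v0=int(c[0]),int(c[1]); s=np.s_[max(0,v0-R):v0+R,max(0,u0-R):u0+R]
    v,u=np.nonzero(m[s]); return f,c,im[s],m[s],u+max(0,u0-R),v+max(0,v0-R)
if __name__=="__main__":
    import cv2
    for n in("scene","top"):
        f,c,im,m,u,v=look(n)
        print(n,"tcp",c.round(1),len(u), np.c_[u,v].mean(0).round(1), cv2.minAreaRect(np.c_[u,v].astype(np.float32)) if len(u)>4 else "")
E
python3 px.py; python3 plan.py
```

```text
clock: 28.3
eef_pos: [430.8, 365.4, 219.1]
tcp_rot: [-3.14, -1.012, -2.443]
contact_force: [-0.1, -0.5, -2.4]
opening: 0.247
grasp_force: 86.7
clock: 28.5
eef_pos: [430.8, 365.3, 220.4]
tcp_rot: [3.142, -1.007, -2.441]
contact_force: [-0.0, -0.4, -2.6]
opening: 0.247
grasp_force: 86.8
scene tcp [388.4 110.4] 28 [391.3 106.1] ((392.0, 109.5), (6.0, 13.0), 0.0)
top tcp [180.9 219.7] 47 [177.9 217.7] ((178.0, 218.0), (6.0, 8.0), 90.0)
t 28.6 at [430.9 365.3 222. ] yaw -139.8 F [-0.2 -0.9 -2.3] open 20.6 grip 86.8
```

```bash
python3 plan.py 425,359,75,220,58,130 425,359,65,220,58,130
```

```text
t 28.6 at [430.9 365.3 222. ] yaw -139.8 F [-0.2 -0.9 -2.3] open 20.6 grip 86.8
-> 425,359,75,220,58,130 dist 147.0 ang 0.5
   [-0.12, -0.001, 0.086] [-0.002, 0.007, 0.002]
-> 425,359,65,220,58,130 dist 10.0 ang 0.0
   [-0.008, 0.0, 0.005] [0.0, 0.0, 0.0]
```

```bash
python3 -m crank '[[-0.03,0,0.02,0,0,0,0.9],[-0.06,0,0.043,0,0,0,0.9],[-0.09,0,0.065,0,0,0,0.9],[-0.113,0,0.081,0,0,0,0.9],[-0.12,-0.001,0.086,0,0,0,0.9]]' >/dev/null
python3 -m crank '[[0,0,0,0,0,0,0.9],[0,0,0,0,0,0,0.9]]'
python3 -m crank '[[-0.002,0,0.001,0,0,0,0.9],[-0.004,0,0.0025,0,0,0,0.9],[-0.004,0,0.0025,0,0,0,0.9]]'
python3 -m crank '[[-0.002,0,0.001,0,0,0,0.9],[-0.004,0,0.0025,0,0,0,0.9],[-0.004,0,0.0025,0,0,0,0.9]]'
```

```text
clock: 29.3
eef_pos: [425.4, 359.4, 76.0]
tcp_rot: [3.14, -1.006, -2.439]
contact_force: [0.5, 1.2, -1.8]
opening: 0.242
grasp_force: 86.8
clock: 29.6
eef_pos: [424.8, 359.0, 69.7]
tcp_rot: [3.14, -1.008, -2.438]
contact_force: [-0.9, 0.6, -3.2]
opening: 0.242
grasp_force: 86.8
clock: 29.9
eef_pos: [424.5, 358.7, 64.3]
tcp_rot: [3.14, -1.009, -2.438]
contact_force: [-0.3, -0.5, -2.4]
opening: 0.245
grasp_force: 86.8
```

```bash
python3 -m crank '[[-0.0015,0,0.001,0,0,0,0.9],[-0.0025,0,0.0016,0,0,0,0.9]]'
python3 -m crank '[[-0.0015,0,0.001,0,0,0,0.9],[-0.0025,0,0.0016,0,0,0,0.9]]'
python3 -m crank '[[-0.0015,0,0.001,0,0,0,0.9],[-0.0025,0,0.0016,0,0,0,0.9]]'
```

```text
clock: 30.1
eef_pos: [424.6, 358.8, 61.5]
tcp_rot: [3.14, -1.009, -2.438]
contact_force: [-0.0, -0.1, -2.5]
opening: 0.245
grasp_force: 86.8
clock: 30.3
eef_pos: [424.7, 358.8, 60.9]
tcp_rot: [3.14, -1.011, -2.438]
contact_force: [3.0, 2.0, 13.8]
opening: 0.238
grasp_force: 87.6
clock: 30.5
eef_pos: [424.8, 358.9, 60.6]
tcp_rot: [3.14, -1.012, -2.438]
contact_force: [3.7, 2.5, 28.8]
opening: 0.243
grasp_force: 88.6
```

Touchdown at the predicted height. Ease off, release, and back out along the tool axis.

```bash
python3 -m crank '[[0.0035,0,-0.0022,0,0,0,0.9],[0.0035,0,-0.0022,0,0,0,0.6],[0.0035,0,-0.0022,0,0,0,0.4],[0.0035,0,-0.0022,0,0,0,0.4]]'
python3 -m crank '[[0,0,-0.02,0,0,0,0.4],[0,0,-0.06,0,0,0,0.4],[0,0,-0.11,0,0,0,0.4],[0,0,-0.15,0,0,0,0.4]]'
python3 - <<'E'
from px import look
import cv2,numpy as np
from h import *
for n in("top","scene"):
    f,c,im,m,u,v=look(n,R=45,P=np.array([431,364,50.]))
    print(n,c.round(1),len(u),np.c_[u,v].mean(0).round(1),cv2.minAreaRect(np.c_[u,v].astype(np.float32)) if len(u)>4 else "", "expected handle top/bottom",proj(f,[[431,364,88],[431,364,40]]).round(1).tolist())
    if len(u): print([at(f,u.mean(),v.mean(),z).round(1).tolist() for z in(88,64)])
    np.save(f"pics/{n}F.npy",f,allow_pickle=True)
E
python3 plan.py
```

```text
clock: 30.9
eef_pos: [424.4, 358.7, 59.6]
tcp_rot: [3.14, -1.009, -2.438]
contact_force: [0.3, 0.5, -0.8]
opening: 0.601
grasp_force: 0.0
clock: 31.3
eef_pos: [522.6, 441.6, 141.3]
tcp_rot: [3.14, -1.008, -2.438]
contact_force: [0.9, 0.5, -0.6]
opening: 0.602
grasp_force: 0.0
top [200.5 228.3] 37 [198.2 224.7] ((198.5, 224.5), (5.0, 7.0), 90.0) expected handle top/bottom [[196.7, 226.6], [201.4, 228.7]]
[[437.5, 360.0, 88.0], [440.7, 368.4, 64.0]]
scene [382.4 154.2] 74 [386.2 150.1] ((386.5, 151.0), (12.0, 7.0), 90.0) expected handle top/bottom [[383.5, 145.1], [382.0, 156.5]]
[[458.2, 348.3, 88.0], [435.7, 376.6, 64.0]]
t 31.4 at [524.5 443.2 142.2] yaw -139.7 F [-0.3 -0.7  0.6] open 50.9 grip 0.0
```

```bash
python3 plan.py 438,366,190,220
```

```text
t 31.4 at [524.5 443.2 142.2] yaw -139.7 F [-0.3 -0.7  0.6] open 50.9 grip 0.0
-> 438,366,190,220 dist 125.0 ang 57.4
   [0.051, -0.002, 0.036] [-0.0, -0.501, 0.002]
   [0.062, -0.002, 0.007] [-0.0, -0.501, 0.002]
```

```bash
python3 -m crank '[[0.013,0,0.009,0,-0.125,0,0.4],[0.026,-0.001,0.018,0,-0.25,0,0.4],[0.039,-0.001,0.027,0,-0.375,0,0.4],[0.051,-0.002,0.036,0,-0.501,0,0.4]]' >/dev/null
python3 -m crank '[[0.015,0,0.002,0,-0.125,0,0.4],[0.03,-0.001,0.004,0,-0.25,0,0.4],[0.046,-0.001,0.005,0,-0.375,0,0.4],[0.062,-0.002,0.007,0,-0.501,0,0.4],[0.062,-0.002,0.007,0,-0.501,0,0.4]]'
python3 wr.py 88; python3 - <<'E'
import cv2,numpy as np
im=cv2.imread("pics/w_last.png")[:,:,::-1].astype(int); m=((im[...,0]>120)&(im[...,1]<80)&(im[...,2]<80))
v,u=np.nonzero(m)
for r0 in range(v.min(),v.max()+1,3):
    k=u[v==r0]; print(r0,k.min(),k.max(),len(k), im[r0,(k.min()+k.max())//2]) if len(k) else None
E
python3 plan.py 438,366,160,220
```

```text
clock: 32.3
eef_pos: [430.6, 358.5, 187.1]
tcp_rot: [3.141, -0.008, -2.44]
contact_force: [-0.9, -0.1, -0.2]
opening: 0.6
grasp_force: 0.0
[231  92  16  34  61] [241.4 112. ] [412.6 258.2  88. ] [10.5 34.5] 15.3
[310 194  22  33 475] [321.1 212.5] [437.4 365.8  88. ] [22.8 29.4] 42.7
7 265 265 1 [121  79  53]
10 269 306 2 [112  75  49]
19 314 314 1 [122  79  51]
40 637 637 1 [121  79  50]
79 417 417 1 [121  79  52]
85 232 233 2 [126  78  37]
88 237 428 2 [121  82  53]
91 238 238 1 [137  79  33]
94 242 242 1 [127  76  30]
97 244 244 1 [128  77  32]
100 245 245 1 [129  76  31]
103 242 245 2 [142  84  34]
106 246 246 1 [125  75  32]
109 246 246 1 [125  74  32]
112 242 245 3 [138  83  35]
115 243 244 2 [134  79  33]
118 239 242 4 [135  77  32]
121 238 239 2 [131  76  30]
124 233 235 3 [123  74  31]
142 244 244 1 [121  79  52]
160 189 189 1 [121  79  50]
163 194 194 1 [121  79  51]
166 198 198 1 [122  79  50]
193 319 321 3 [128  73  69]
196 325 603 4 [115  80  51]
199 324 329 6 [127  25  22]
202 324 329 6 [130  29  23]
205 313 330 18 [232  52  47]
208 311 330 20 [252  65  59]
211 310 330 21 [252  66  58]
214 310 331 22 [251  61  56]
217 310 331 22 [251  60  52]
220 311 330 20 [251  60  53]
223 313 327 15 [251  61  54]
226 320 321 2 [250  73  67]
250 2 2 1 [121  79  52]
256 44 44 1 [121  79  49]
277 84 84 1 [121  79  48]
283 74 74 1 [121  78  48]
298 279 293 9 [123  78  37]
301 274 297 9 [127  81  34]
304 272 300 9 [133  83  35]
331 118 118 1 [121  79  49]
334 263 263 1 [123  79  42]
346 266 271 2 [245 164  68]
t 32.35 at [432.9 360.4 187.6] yaw -139.8 F [ 0.5  1.2 -0.4] open 50.8 grip 0.0
-> 438,366,160,220 dist 29.0 ang 0.5
   [-0.008, 0.001, 0.028] [0.001, -0.008, 0.003]
```

```bash
python3 - <<'E'
from rig import cams,r
from h import *
f=cams.grab_frame("wrist"); im=f["image"].astype(int); m=(im[...,0]>200)&(im[...,1]<100)&(im[...,2]<100)
m[:150]=0;m[280:]=0;m[:,:280]=0;m[:,370:]=0
v,u=np.nonzero(m); print(len(u),u.mean(),v.mean()); x=at(f,(u.min()+u.max())/2,(v.min()+v.max())/2,88); print(x.round(1),at(f,u.mean(),v.mean(),88).round(1))
E
python3 plan.py 437,365,61,220
```

```text
403 320.4987593052109 212.04466501240694
[440.5 367.1  88. ] [439.9 367.2  88. ]
t 32.4 at [434.8 362.  187.9] yaw -139.8 F [-0.   0.1  0.8] open 50.9 grip 0.0
-> 437,365,61,220 dist 127.0 ang 0.5
   [-0.005, 0.001, 0.127] [0.001, -0.008, 0.003]
```

```bash
python3 -m crank '[[-0.002,0,0.03,0,0,0,0.4],[-0.002,0,0.06,0,0,0,0.4],[-0.002,0,0.09,0,0,0,0.4],[-0.002,0,0.118,0,0,0,0.4],[-0.002,0,0.127,0,0,0,0.4]]' 90
python3 -m crank '[[0,0,0,0,0,0,0.4],[0,0,0,0,0,0,0.4]]'
python3 plan.py 440,367,61,220
```

```text
clock: 32.9
eef_pos: [436.1, 363.3, 57.2]
tcp_rot: [3.141, -0.012, -2.44]
contact_force: [0.7, -0.2, -0.2]
opening: 0.601
grasp_force: 0.0
clock: 33.1
eef_pos: [437.8, 364.7, 61.3]
tcp_rot: [3.141, -0.006, -2.44]
contact_force: [0.1, -0.1, -0.0]
opening: 0.603
grasp_force: 0.0
t 33.1 at [437.8 364.7  61.3] yaw -139.8 F [ 0.1 -0.1 -0. ] open 51.3 grip 0.0
-> 440,367,61,220 dist 3.0 ang 0.4
   [-0.003, 0.0, 0.0] [0.001, -0.006, 0.004]
```

```bash
python3 -m crank '[[-0.002,0,0,0,-0.006,0,0.5],[-0.002,0,0,0,-0.006,0,0.8],[-0.002,0,0,0,-0.006,0,0.9],[-0.002,0,0,0,-0.006,0,0.9],[-0.002,0,0,0,-0.006,0,0.9]]' 90
python3 plan.py
python3 -m crank '[[0,0,-0.01,0,0,0,0.9],[0,0,-0.04,0,0,0,0.9],[0,0,-0.08,0,0,0,0.9],[0,0,-0.12,0,0,0,0.9],[0,0,-0.16,0,0,0,0.9]]'
python3 -m crank '[[0,0,-0.0,0,0,0,0.9],[0,0,0,0,0,0,0.9]]'
python3 plan.py 415,90,220,220
```

```text
clock: 33.6
eef_pos: [439.2, 366.1, 62.3]
tcp_rot: [3.14, 0.002, -2.44]
contact_force: [-1.7, 1.5, 6.4]
opening: 0.249
grasp_force: 87.8
t 33.6 at [439.2 366.1  62.3] yaw -139.8 F [-1.7  1.5  6.4] open 21.2 grip 87.8
clock: 34.1
eef_pos: [438.3, 364.9, 223.1]
tcp_rot: [3.141, -0.001, -2.44]
contact_force: [0.5, 0.9, -3.2]
opening: 0.248
grasp_force: 88.3
clock: 34.3
eef_pos: [438.9, 365.3, 222.0]
tcp_rot: [3.141, 0.002, -2.44]
contact_force: [-0.5, -1.0, -3.2]
opening: 0.246
grasp_force: 88.4
t 34.3 at [438.9 365.3 222. ] yaw -139.8 F [-0.5 -1.  -3.2] open 20.9 grip 88.4
-> 415,90,220,220 dist 276.0 ang 0.2
   [0.098, -0.097, 0.001] [0.0, 0.001, 0.002]
   [0.098, -0.098, 0.001] [0.0, 0.001, 0.002]
```

```bash
python3 - <<'E'
import cv2,numpy as np
from h import *
for n in("top","scene"):
    f=np.load(f"pics/{n}.npy",allow_pickle=True).item(); im=f["image"]
    c=proj(f,[415,90,122])[0]; h=cv2.cvtColor(im,cv2.COLOR_RGB2HSV)
    u0,v0=c.astype(int); s=h[v0-22:v0+22,u0-22:u0+22]
    m=((s[...,0]>12)&(s[...,0]<32)&(s[...,1]>110)&(s[...,2]>90)).astype(np.uint8)
    v,u=np.nonzero(m); cn=max(cv2.findContours(m,0,2)[0],key=len); e=cv2.fitEllipse(cn)
    x,y=e[0][0]+u0-22,e[0][1]+v0-22
    print(n,c.round(1),len(u),e,(round(x,1),round(y,1)),at(f,x,y,122).round(1),at(f,x,y,110).round(1))
E
python3 -m crank '[[0.024,-0.024,0,0,0,0,0.9],[0.049,-0.048,0,0,0,0,0.9],[0.073,-0.073,0,0,0,0,0.9],[0.098,-0.097,0,0,0,0,0.9]]' >/dev/null
python3 -m crank '[[0.024,-0.024,0,0,0,0,0.9],[0.049,-0.048,0,0,0,0,0.9],[0.073,-0.073,0,0,0,0,0.9],[0.093,-0.093,0,0,0,0,0.9],[0.098,-0.098,0,0,0,0,0.9]]' >/dev/null
python3 -m crank '[[0,0,0,0,0,0,0.9],[0,0,0,0,0,0,0.9]]'
python3 - <<'E'
from rig import cams,r
import cv2
from h import *
f=cams.grab_frame("wrist"); np.save("pics/wG.npy",f,allow_pickle=True); im=f["image"]; h=cv2.cvtColor(im,cv2.COLOR_RGB2HSV)
print("pose",r.sense()["eef_pos"].round(1), "proj rim c",proj(f,[415,90,122]).round(1))
a=np.linspace(0,2*np.pi,24,endpoint=False)
for R_ in(36,):
    q=proj(f,np.c_[415+R_*np.cos(a),90+R_*np.sin(a),0*a+122]); print(q.round().astype(int).tolist())
m=((h[...,0]>14)&(h[...,0]<32)&(h[...,1]>130)&(h[...,2]>110)).astype(np.uint8)
n,l,st,c=cv2.connectedComponentsWithStats(m)
for i in range(1,n):
    if st[i,4]>40: print(st[i],c[i].round(1))
E
```

```text
top [278.7 235.7] 196 ((22.53087043762207, 22.724822998046875), (20.154937744140625, 20.726898193359375), 67.67906188964844) (np.float64(278.5), np.float64(235.7)) [414.9  90.4 122. ] [416.4  91.9 110. ]
scene [320.3 165. ] 254 ((23.171852111816406, 25.80695152282715), (17.246599197387695, 19.510473251342773), 99.04179382324219) (np.float64(321.2), np.float64(167.8)) [428.1  82.6 122. ] [415.7  93.  110. ]
clock: 35.4
eef_pos: [414.6, 90.3, 220.1]
tcp_rot: [3.14, -0.001, -2.44]
contact_force: [0.4, -0.4, -2.9]
opening: 0.246
grasp_force: 88.6
pose [414.8  90.5 220.3] proj rim c [[319.2 202. ]]
[[295, 230], [303, 235], [313, 238], [322, 238], [332, 236], [341, 232], [349, 226], [354, 218], [358, 209], [359, 199], [357, 189], [352, 180], [345, 172], [337, 166], [326, 163], [316, 163], [305, 165], [296, 170], [288, 177], [283, 186], [280, 195], [280, 205], [283, 215], [288, 223]]
[283 167  74  34 602] [316.5 178.7]
```

```bash
python3 -m crank '[[0,0,0.015,0,0,0,0.9],[0,0,0.03,0,0,0,0.9],[0,0,0.045,0,0,0,0.9],[0,0,0.055,0,0,0,0.9],[0,0,0.055,0,0,0,0.9]]'
python3 -m crank '[[0,0,0.002,0,0,0,0.9],[0,0,0.004,0,0,0,0.9],[0,0,0.006,0,0,0,0.9],[0,0,0.006,0,0,0,0.9]]'
python3 -m crank '[[0,0,0.002,0,0,0,0.9],[0,0,0.004,0,0,0,0.9],[0,0,0.004,0,0,0,0.9]]'
python3 -m crank '[[0,0,0.001,0,0,0,0.9],[0,0,0.002,0,0,0,0.9],[0,0,0.002,0,0,0,0.9]]'
```

```text
clock: 35.95
eef_pos: [413.9, 90.3, 164.5]
tcp_rot: [3.139, -0.003, -2.439]
contact_force: [-0.4, 0.5, -2.0]
opening: 0.251
grasp_force: 88.6
clock: 36.35
eef_pos: [414.9, 89.9, 159.8]
tcp_rot: [3.141, -0.0, -2.44]
contact_force: [0.1, 0.5, -2.8]
opening: 0.25
grasp_force: 88.6
clock: 36.65
eef_pos: [414.7, 89.8, 155.5]
tcp_rot: [3.14, -0.001, -2.44]
contact_force: [-0.1, 0.5, -3.0]
opening: 0.247
grasp_force: 88.6
clock: 36.95
eef_pos: [414.7, 89.8, 153.6]
tcp_rot: [3.14, -0.001, -2.44]
contact_force: [0.2, -0.1, -3.1]
opening: 0.248
grasp_force: 88.6
```

```bash
python3 -m crank '[[0,0,0.001,0,0,0,0.9],[0,0,0.0015,0,0,0,0.9],[0,0,0.0015,0,0,0,0.9]]'
python3 -m crank '[[0,0,0.001,0,0,0,0.9],[0,0,0.0015,0,0,0,0.9],[0,0,0.0015,0,0,0,0.9]]'
python3 -m crank '[[0,0,0.001,0,0,0,0.9],[0,0,0.0015,0,0,0,0.9],[0,0,0.0015,0,0,0,0.9]]'
```

```text
clock: 37.25
eef_pos: [414.8, 89.8, 152.1]
tcp_rot: [3.141, -0.001, -2.44]
contact_force: [0.1, -0.0, -2.4]
opening: 0.251
grasp_force: 88.6
clock: 37.55
eef_pos: [414.8, 89.8, 150.7]
tcp_rot: [3.141, -0.001, -2.44]
contact_force: [-0.3, -1.1, -2.1]
opening: 0.244
grasp_force: 88.6
clock: 37.85
eef_pos: [414.8, 89.9, 150.2]
tcp_rot: [3.14, -0.001, -2.44]
contact_force: [-6.3, -0.6, 14.9]
opening: 0.249
grasp_force: 91.1
```

Contact exactly at the predicted seat height. Press lightly and hold.

```bash
python3 -m crank '[[0,0,0.001,0,0,0,0.9],[0,0,0.001,0,0,0,0.9],[0,0,0.001,0,0,0,0.9]]'; python3 plan.py 415,90,150,220,2,130
```

```text
clock: 38.15
eef_pos: [414.8, 89.9, 150.1]
tcp_rot: [3.14, -0.0, -2.44]
contact_force: [-10.8, -1.7, 29.3]
opening: 0.249
grasp_force: 92.9
t 38.15 at [414.8  89.9 150.1] yaw -139.8 F [-10.8  -1.7  29.3] open 21.2 grip 92.9
-> 415,90,150,220,2,130 dist 0.0 ang 2.0
   [-0.0, -0.0, 0.0] [0.001, 0.035, 0.004]
```

```bash
python3 -m crank '[[0,0,-0.005,0,0,0,0.9],[0,0,-0.01,0,0,0,0.9],[0,0,-0.014,0,0,0,0.9],[0,0,-0.014,0,0,0,0.9]]'
python3 -m crank '[[0,0.0025,0,0.058,0,0,0.9],[0,0.005,0.0003,0.116,0,0,0.9],[0,0.0075,0.0007,0.175,0,0,0.9],[0,0.0075,0.0007,0.175,0,0,0.9],[0,0.0075,0.0007,0.175,0,0,0.9]]'
python3 px.py; python3 plan.py 415,90,162,220
```

```text
clock: 38.55
eef_pos: [415.2, 89.9, 162.6]
tcp_rot: [3.141, 0.0, -2.44]
contact_force: [0.8, 0.6, -2.9]
opening: 0.25
grasp_force: 88.8
clock: 39.05
eef_pos: [409.7, 96.0, 161.4]
tcp_rot: [-2.969, -0.001, -2.438]
contact_force: [0.3, -0.1, -1.9]
opening: 0.246
grasp_force: 89.0
scene tcp [320.7 153.1] 12 [321.5 158. ] ((321.5, 158.0), (2.0, 3.0), 90.0)
top tcp [275.2 235.5] 0 [nan nan] 
t 39.15 at [410.2  95.6 161.5] yaw -139.8 F [-0.5  0.2 -2.7] open 21.2 grip 89.0
-> 415,90,162,220 dist 7.0 ang 9.9
   [-0.0, -0.007, 0.001] [-0.173, -0.0, 0.003]px.py:15: RuntimeWarning: Mean of empty slice.
  print(n,"tcp",c.round(1),len(u), np.c_[u,v].mean(0).round(1), cv2.minAreaRect(np.c_[u,v].astype(np.float32)) if len(u)>4 else "")
  ret = um.true_divide(
```

```bash
python3 -m crank '[[0,-0.0025,0.0002,-0.058,0,0,0.9],[0,-0.005,0.0004,-0.116,0,0,0.9],[0,-0.0075,0.0006,-0.175,0,0,0.9],[0,-0.0075,0.0006,-0.175,0,0,0.9]]'
python3 -m crank '[[0,0,0.003,0,0,0,0.9],[0,0,0.006,0,0,0,0.9],[0,0,0.009,0,0,0,0.9],[0,0,0.011,0,0,0,0.9],[0,0,0.011,0,0,0,0.9]]'
python3 -m crank '[[0,0,0.001,0,0,0,0.9],[0,0,0.002,0,0,0,0.9],[0,0,0.002,0,0,0,0.9]]'
python3 plan.py
```

```text
clock: 39.55
eef_pos: [416.4, 88.8, 162.5]
tcp_rot: [3.139, 0.001, -2.443]
contact_force: [0.8, -0.5, -2.1]
opening: 0.246
grasp_force: 89.1
clock: 40.05
eef_pos: [414.4, 90.1, 150.9]
tcp_rot: [3.14, -0.001, -2.439]
contact_force: [0.6, -0.0, -1.5]
opening: 0.249
grasp_force: 89.1
clock: 40.35
eef_pos: [414.7, 90.1, 150.2]
tcp_rot: [3.14, -0.0, -2.44]
contact_force: [-5.7, 0.8, 14.0]
opening: 0.248
grasp_force: 91.7
t 40.35 at [414.7  90.1 150.2] yaw -139.8 F [-5.7  0.8 14. ] open 21.1 grip 91.7
```

Seated again at the same height (150.2). Release and retreat upward.

```bash
python3 -m crank '[[0,0,0,0,0,0,0.6],[0,0,0,0,0,0,0.4],[0,0,0,0,0,0,0.4],[0,0,0,0,0,0,0.4]]'
python3 -m crank '[[0,0,-0.01,0,0,0,0.4],[0,0,-0.04,0,0,0,0.4],[0,0,-0.08,0,0,0,0.4],[0,0,-0.12,0,0,0,0.4],[0,0,-0.12,0,0,0,0.4]]'
python3 -m crank '[[0,0,0,0,0,0,0.4],[0,0,0,0,0,0,0.4],[0,0,0,0,0,0,0.4],[0,0,0,0,0,0,0.4],[0,0,0,0,0,0,0.4]]'
python3 - <<'E'
from rig import cams,r
from h import *
print(r.sense()["eef_pos"])
f=cams.grab_frame("wrist"); im=f["image"].astype(int); m=(im[...,0]>200)&(im[...,1]<100)&(im[...,2]<100)
m[:120]=0;m[320:]=0;m[:,:250]=0;m[:,400:]=0
v,u=np.nonzero(m); print(len(u),u.min(),u.max(),v.min(),v.max(),at(f,(u.min()+u.max())/2,(v.min()+v.max())/2,176).round(1))
# diff of top image, what changed since start
a=np.load("pics/top.npy",allow_pickle=True).item(); g=cams.grab_frame("top")
for n,p in(("jar",[422,229,75]),("mug",[789,-24,80]),("cheese",[616,426,55])):
    x,y=proj(a,p)[0].astype(int); s=np.s_[y-10:y+10,x-10:x+10]; print(n,np.abs(a["image"][s].astype(int)-g["image"][s]).mean().round(1))
E
```

```text
clock: 40.75
eef_pos: [414.9, 89.9, 149.2]
tcp_rot: [3.141, -0.0, -2.44]
contact_force: [0.7, 0.6, -0.7]
opening: 0.596
grasp_force: 0.0
clock: 41.25
eef_pos: [417.9, 90.4, 274.9]
tcp_rot: [-3.138, 0.008, -2.44]
contact_force: [0.1, 0.9, 0.3]
opening: 0.602
grasp_force: 0.0
clock: 41.75
eef_pos: [414.6, 89.7, 268.6]
tcp_rot: [3.14, -0.002, -2.44]
contact_force: [0.1, -0.7, -0.0]
opening: 0.6
grasp_force: 0.0
[414.58678412  89.72437203 268.56190877]
434 309 332 195 217 [415.7  91.6 176. ]
jar 31.0
mug 6.8
cheese 4.7
```

```bash
python3 -c "
from rig import sign_off; print(sign_off())"
```

```text
the job is handed in; nothing more can be done
None
```

I handed the job in with the plug seated and released in the brass cup after standing on the plate and a rock of about 10°; the top slat and low2 lie flat on the mat, and low0, low1 and the wood block are still in the bin. At about 42 s a wrist-camera reading put the handle within 2 mm of the cup centre. The mug and cheese looked unmoved in the top camera, but the jar's image had changed; I put that down to the arm blocking the view, since its path stayed well above the jar, and I did not look again.

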